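Rack the folding machine's loose fingers

TASK

Put the two loose folding-machine fingers lying on the battens back in the slotted rack: each stands upright in its own slot, forked foot fully down on the slot's floor and bevelled nose up, roughly centred along the slot. The set must step down in width from back to front, so the wider loose finger goes in the slot next to the two already racked and the narrower one in the front slot. Lower them in gently, without dropping or ramming them, and leave the racked fingers, the oil can, the mallet and the square where they are.

Things in the scene. Friction and masses are not known exactly. Their poses are not given: they have to be found in the camera images.
- finger60: The wider loose folding-machine finger: steel plate 120 mm long (own x), 60 mm wide (own y), 12 mm thick (own z), about 550 g. Forked foot at x = -60 mm, bevelled nose at x = +60 mm. Origin: centre of the flat back (z = 0). Side edges straight and 12 mm thick from x = -32 to +25. At the start it lies back down across the battens, nose away from the robot, underside 37 mm above the bench.
- finger60_foot (a point): Middle of the foot end of the wider loose finger: own x = -60 mm, mid width, mid thickness (z = 6 mm); axes as the finger's. The foot is a fork: an open slot 14 mm wide, 28 mm deep, between two prongs.
- finger60_nose (a point): Middle of the nose edge of the wider loose finger. Ahead of own x = +25 mm its front (z = 12 mm side) is bevelled, thinning from 12 mm to 3 mm at the nose.
- finger45: The narrower loose folding-machine finger: steel plate 120 mm long (own x), 45 mm wide (own y), 12 mm thick (own z), about 410 g. Forked foot at x = -60 mm, bevelled nose at x = +60 mm. Origin: centre of the flat back (z = 0). Side edges straight and 12 mm thick from x = -32 to +25. At the start it lies back down across the battens, nose away from the robot, underside 37 mm above the bench.
- finger45_foot (a point): Middle of the foot end of the narrower loose finger: own x = -60 mm, mid width, mid thickness (z = 6 mm); axes as the finger's. The foot is a fork: an open slot 14 mm wide, 28 mm deep, between two prongs.
- finger45_nose (a point): Middle of the nose edge of the narrower loose finger. Ahead of own x = +25 mm its front (z = 12 mm side) is bevelled, thinning from 12 mm to 3 mm at the nose.
- battens: Fixed plywood board 150 x 270 x 12 mm with two softwood battens along its y, 20 mm wide, tops 37 mm above the bench, centred at x = -46 and +46 mm: 72 mm is open between them, down to 12 mm above the bench. Origin: centre of the underside. The two loose fingers lie across the battens side by side, about 130 mm apart, either one on the left.
- rack: Fixed rack: aluminium base plate 200 mm long (x, away from the robot, yaw within 0.3 rad), 150 wide, 12 high, carrying four hardwood saddles 44 mm apart. Each saddle, 38 x 104 mm, top 50 mm above the bench, has one slot along y, open at the sides, 14.5 mm wide (a finger has 2.5 mm play), 30 mm deep, nearly sharp edges. Origin: centre of the underside.
- slot3 (a point): Nominal middle of the slot floor of the third saddle from the back (next to the racked fingers), x = -22 mm of the rack, 20 mm above the bench, 30 mm below the saddle's top; axes as the rack's: x across the slot, y along it, z up. The two front saddles were bolted down by eye through slotted lugs: each really sits up to 3 mm nearer or farther along x than nominal, so feel for the slot.
- slot4 (a point): Nominal middle of the slot floor of the front saddle, nearest the robot, x = -66 mm of the rack; heights, axes and the up to 3 mm of misplacement along x as for slot3, independently.
- racked90: Loose finger of the same kind, 90 mm wide, 120 mm high, standing nose up in the back saddle (x = +66 mm of the rack), bevel to the robot. Origin: centre of its foot end. Leave alone.
- racked75: The same, 75 mm wide, standing in the second saddle from the back (x = +22 mm of the rack), its top 140 mm above the bench. Leave alone.
- oiler: Grey oil can, 68 mm across, 100 mm high, with a thin brass spout reaching 160 mm high and 50 mm to its own +x. Origin: centre of its underside. Leave alone.
- mallet: Soft-faced mallet lying down, handle 190 mm long, head 104 mm across at its own x = +110 mm, 36 mm high. Origin: under the handle's middle. Leave alone.
- square: Try square lying flat: dark stock 110 x 20 x 18 mm along its own x, thin blade 28 mm wide reaching y = +160 mm at x = -41 mm. Origin: under the stock's middle. Leave alone.
Things that resemble listed ones, but are neither listed nor needed, are in the scene too. What is shaped like the finger60 but red or yellow is not meant.

How it is judged:
By the outcome, as a careful person would: the job done as asked, in the order asked, and still so for the second after the job is handed in, with the robot touching nothing.
It also fails if it takes over 72 s, if anything falls off the work surface, if the arm or the gripper's body presses on something with over 40 N, if the wrist force passes 120 N, or if a joint passes its speed limit or range.

ROBOT

A 7-joint arm with a two-finger parallel gripper is mounted at the origin on the work surface. World frame = base frame: x ahead of the robot, y to its left, z up, the work surface at z = 0. Lengths are in mm, angles in rad, forces in N, time in s.
With the tool pointing down it reaches from about 400 to 875 mm from the base axis. Payload 6.5 kg.
Tool frame: the origin (TCP) lies on the centre line of the jaws, within the pads' length; the fingertips stand 22 mm ahead of it and the grasp point (between the pads) lies 3 mm ahead of it; y points along the fingers, x is the direction in which the jaws open and shut, and the axes are right-handed (so a half turn about y gives the same grasp; the last joint's range is limited). The gripper opens to 85 mm and grips with 20 to 120 N. Pads are 22 mm wide; open, the fingers measure 114 mm over their backs; the gripper's body (76 mm by 85 mm) begins 54 mm behind the grasp point. The pads swing forward as they close: fully open they stand 13 mm farther back than shut.
Start: joints at [1.06, 0.536, -0.004, 1.538, 0.003, 1.067, -0.071], TCP at [279.676, -586.747, 253.29] pointing down, gripper open.
Joint ranges: [-2.7, 2.7], [-0.37, 2.16], [-1.27, 1.26], [0.24, 2.4], [-1.31, 4.45], [0.19, 1.91], [-2.76, 2.76]. Speed limits (rad/s): [2.39, 2.39, 3.14, 3.14, 3.14, 3.14, 3.14].

INTERFACE

Orientations are given as [roll, pitch, yaw] about the fixed x, y, z axes, in that order (R = Rz(yaw) Ry(pitch) Rx(roll)).
In Python, from rig import status, viewer, order gives the robot as it stands.
- The arm moves only by the shell command python3 -m pendant 'ROWS' [FORCE]. ROWS is JSON, a list of rows, each an object of numbers: "hand": the gripper's target within -1 to 1 (fully open at 1, half-way at 0, shut at -1); "x", "y", "z": the shift along the tool's x, y, z in mm; "spin": the turn about the tool's y in rad. A call has 1 to 12 rows; each row is the pose to reach, as a shift and turn from the pose measured when the call began, along the tool's axes at that moment; what a row does not reach only later rows make up. A row lasts 1/8 s, in which the tool goes at most 62.5 mm and 10.7 degrees, less where a joint would pass 70% of its speed; a pose out of reach is approached as far as the arm can. A call with a gripper value outside its range is refused whole. The fingers move at their own pace and stop on an object; FORCE is the grip in N (left out, the last holds). Time passes only in rows, so rows that repeat a pose let the fingers close. It gives the time, the measured TCP pose, the force and the opening at its end, in the units of the state.
- status.observe(): the state, without advancing time (a new reading comes with each control period).
- viewer.get_image(name): name is "scene" or "top" or "wrist"; returns a dict with "pixels" (420x560x3 uint8, blue, green, red), "z_map" (420x560 float32, mm along the optical axis (not along the pixel's ray), 0 where there is no reading), "fx", "fy", "cx", "cy" (pixels), "k1" (the pictures are not rectified: a ray, as slopes to the right and down, at radius r is drawn at 1 + k1 r^2 times it, then the intrinsics apply), "extrinsics" (4x4, takes a point from world to camera coordinates). Camera axes: x right, y down, z forward; pixel columns grow to the right and rows downward; lengths in mm; the calibration is good to about 2 mm. A picture is of the moment at which its call begins.
- order.job_done(): hands the job in, once; it reports no verdict.
The state is a dict: "t": time; "qpos": joint angles; "joint_vel": joint speeds; "tau": joint torques, N m; "tcp_pos": TCP position; "ee_rot": TCP orientation; "wrist_force": force on the tool from outside, world axes, zero at the start; "wrist_torque": the same for the moment, N m; "opening": opening from 0.0 (shut) to 1.0 (fully open).
Only numpy, scipy, OpenCV 4.12 (cv2) and the standard library are available. Lean on these libraries where they do the work, as an engineer would, in place of code of your own. Each camera call takes 0.05 s, during which the arm holds its last target. There are 200 camera calls.

## Working session

There is one attempt and no reset: what is moved stays moved. The work goes in short steps, Python scripts to look and compute and a shell command to move; the robot and the scene stay as the last step left them, time stands still between calls to the robot, and variables do not carry over. Pictures are saved under pics/ and viewed, about 8 in all and at most 12, crops included, and the job is handed in when it is done.

```bash
ls; mkdir -p pics; cat > h.py <<'E'
import numpy as np, cv2
from rig import status, viewer, order
from scipy.spatial.transform import Rotation as Rn
def grab(n,save=None):
    d=viewer.get_image(n)
    if save: cv2.imwrite('pics/'+save,d['pixels'])
    return d
def world(d,uv,z=None):
    """pixels Nx2 -> world, by depth map (z None) or on plane z"""
    uv=np.asarray(uv,float).reshape(-1,2)
    p=np.c_[(uv[:,0]-d['cx'])/d['fx'],(uv[:,1]-d['cy'])/d['fy']]
    q=p.copy()
    for _ in range(20): q=p/(1+d['k1']*(q**2).sum(1,keepdims=True))
    E=np.array(d['extrinsics']);R=E[:3,:3];t=E[:3,3]
    ray=np.c_[q,np.ones(len(q))]@R; c=-R.T@t
    if z is None:
        s=d['z_map'][uv[:,1].round().astype(int),uv[:,0].round().astype(int)][:,None]
    else: s=((z-c[2])/ray[:,2])[:,None]
    return c+s*ray
E
python3 - <<'E'
from h import *
a=grab('top','top0.png');b=grab('scene','scene0.png')
for d in(a,b): print(d['fx'],d['k1'],np.round(d['extrinsics'],2).tolist())
s=status.observe();print({k:np.round(v,3).tolist() for k,v in s.items()})
cv2.imwrite('pics/both0.png',cv2.resize(np.vstack([a['pixels'],b['pixels']]),None,fx=.71,fy=.71))
E
```

```text
pics
399.24815017735807 0.03166536331089418 [[-0.08, -1.0, 0.0, 79.63], [-0.97, 0.08, -0.21, 522.6], [0.21, -0.02, -0.98, 1036.31], [0.0, 0.0, 0.0, 1.0]]
505.6892168643757 -0.19394098467360962 [[0.79, 0.62, 0.01, -470.96], [0.53, -0.66, -0.53, -206.55], [-0.31, 0.42, -0.85, 1583.38], [0.0, 0.0, 0.0, 1.0]]
{'t': 0.1, 'qpos': [1.06, 0.537, -0.004, 1.539, 0.003, 1.067, -0.071], 'joint_vel': [-0.001, -0.001, 0.003, -0.002, 0.002, -0.0, -0.001], 'tau': [0.003, -58.457, 1.053, -25.978, 0.013, 0.005, 0.0], 'tcp_pos': [279.442, -586.287, 252.523], 'ee_rot': [-1.571, 0.002, -1.126], 'wrist_force': [0.202, 0.642, -0.337], 'wrist_torque': [-0.013, 0.015, -0.045], 'opening': 1.001}
```

View pics/top0.png

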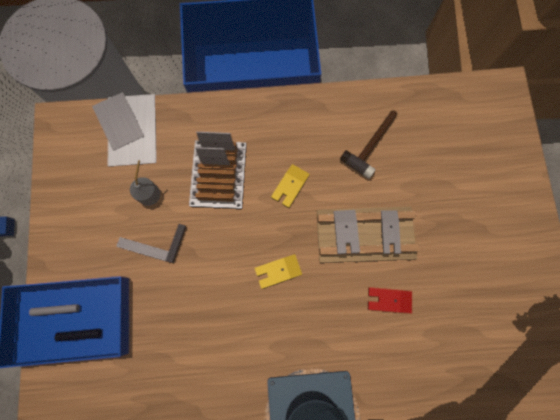

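View pics/scene0.png

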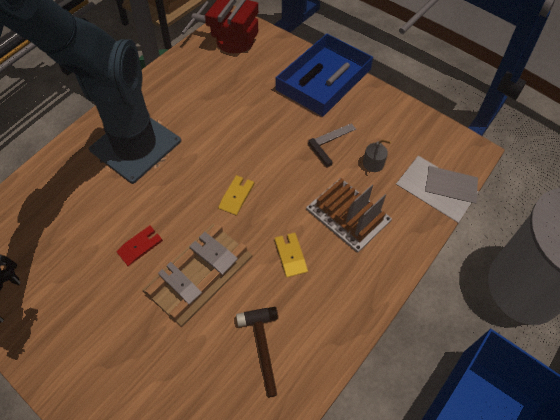

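The top view shows the battens at about (366,236), with grey fingers at (346,233) and (390,232). The rack is at (217,175), with its racked fingers at the back. The yellow plates at (290,186) and (278,271) and the red one at (390,300) are decoys.

```bash
python3 - <<'E'
from h import *
d=grab('top'); im=d['pixels']; hsv=cv2.cvtColor(im,cv2.COLOR_BGR2HSV)
g=((hsv[...,1]<60)&(hsv[...,2]>60)).astype(np.uint8)
roi=np.zeros_like(g); roi[200:270,310:425]=1
n,l,st,c=cv2.connectedComponentsWithStats(g*roi)
for i in range(1,n):
    if st[i,4]>200:
        ys,xs=np.where(l==i); r=cv2.minAreaRect(np.c_[xs,ys].astype(np.float32)); q=world(d,cv2.boxPoints(r),49)
        print(c[i],st[i],'\n',q.round(0),np.linalg.norm(np.diff(q[:,:2],axis=0),axis=1).round(1),'centre',q.mean(0).round(1))
        print('z',np.median(world(d,np.c_[xs,ys])[:,2]))
# rack plate from depth heights
v,u=np.mgrid[125:215,180:255]; P=world(d,np.c_[u.ravel(),v.ravel()]); 
sub=(P[:,2]>7)&(P[:,2]<150)
r=cv2.minAreaRect(P[sub][:,:2].astype(np.float32)); print('rack',r)
w=((hsv[...,1]<50)&(hsv[...,2]>130)).astype(np.uint8); roi[:]=0; roi[130:215,180:255]=1
ys,xs=np.where(w*roi); q=cv2.minAreaRect(world(d,np.c_[xs,ys],12)[:,:2].astype(np.float32)); print('white',q)
crop=cv2.resize(np.hstack([im[125:275,180:280],im[195:275,305:430].repeat(1,0)[:80].__class__ and np.pad(im[195:275,305:430],((0,70),(0,0),(0,0)))]),None,fx=3.5,fy=3.5,interpolation=cv2.INTER_CUBIC)
cv2.imwrite('pics/crop1.png',crop)
s=status.observe(); print(s['tcp_pos'],s['ee_rot'])
E
```

```text
[346.18721973 230.71748879] [334 210  26  44 892] 
 [[ 529. -111.   49.]
 [ 530. -172.   49.]
 [ 411. -168.   49.]
 [ 411. -108.   49.]] [ 61.1 118.6  59.6] centre [ 470.4 -139.9   49. ]
z 47.66291149027484
[390.31203566 230.95245171] [381 211  20  43 673] 
 [[ 519. -240.   49.]
 [ 518. -287.   49.]
 [ 400. -277.   49.]
 [ 401. -231.   49.]] [ 47.4 118.3  46.3] centre [ 459.3 -258.9   49. ]
z 47.718172258902314
rack ((677.6900024414062, 205.26870727539062), (149.56239318847656, 201.0074920654297), 82.84498596191406)
white ((689.6534423828125, 204.79263305664062), (150.83128356933594, 227.7329864501953), 82.67676544189453)
[ 279.48558613 -586.34576352  252.60526398] [-1.57089149e+00  1.34325280e-03 -1.12592098e+00]
```

View pics/crop1.png

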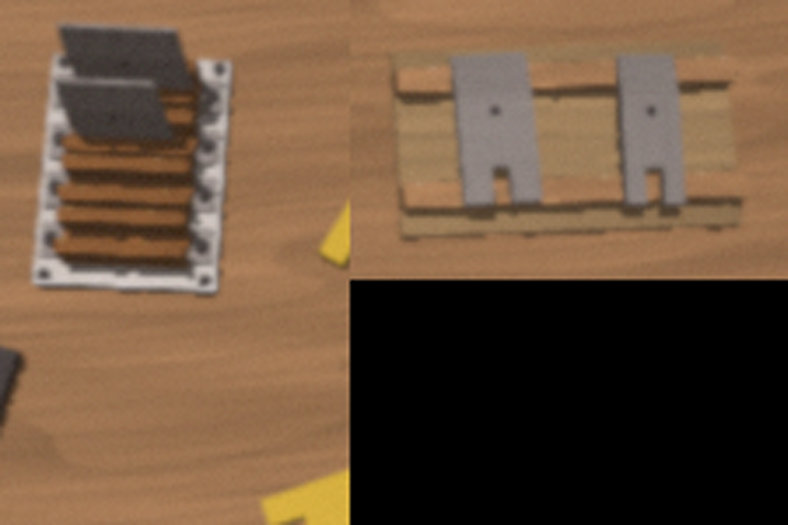

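Candidates: grey at (346,231) measures 60 x 119 mm at z≈48, so it is finger60. Grey at (390,231) measures 46 x 118, so it is finger45. The yellow and red plates are excluded by colour. The crop shows both grey plates with fork to the robot. The rack centre is (678,205), yaw about -0.125. I'm moving above finger60.

```bash
cat >> h.py <<'E'
def shift(x,y,z,yaw):
    s=status.observe(); p=s['tcp_pos']; R=Rn.from_euler('xyz',s['ee_rot']).as_matrix()
    d=R.T@(np.array([x,y,z])-p); sp=-((yaw-s['ee_rot'][2]+np.pi)%(2*np.pi)-np.pi)
    print('tcp',np.round(p,1),'rot',np.round(s['ee_rot'],3),'F',np.round(s['wrist_force'],1),'shift xyz',d.round(1),'spin',round(sp,3),'t',s['t'],'open',s['opening'])
E
python3 -m pendant '[{"x":-313,"y":92,"z":379,"spin":0.475,"hand":1},{"x":-313,"y":92,"z":379,"spin":0.475,"hand":1},{"x":-313,"y":92,"z":379,"spin":0.475,"hand":1},{"x":-313,"y":92,"z":379,"spin":0.475,"hand":1},{"x":-313,"y":92,"z":379,"spin":0.475,"hand":1},{"x":-313,"y":92,"z":379,"spin":0.475,"hand":1},{"x":-313,"y":92,"z":379,"spin":0.475,"hand":1},{"x":-313,"y":92,"z":379,"spin":0.475,"hand":1},{"x":-313,"y":92,"z":379,"spin":0.475,"hand":1},{"x":-313,"y":92,"z":379,"spin":0.475,"hand":1},{"x":-313,"y":92,"z":379,"spin":0.475,"hand":1}]' 20
python3 - <<'E'
from h import *
shift(487,-140.5,165,-1.60)
d=grab('wrist','w1.png'); print(d['fx'],d['k1'],np.round(d['extrinsics'],2).tolist())
E
```

```text
t: 1.52
tcp_pos: [486.2, -142.5, 161.1]
ee_rot: [-1.572, 0.0, -1.604]
wrist_force: [-0.3, -1.5, 0.5]
opening: 1.0
tcp [ 486.2 -142.5  161.1] rot [-1.572  0.    -1.604] F [-0.3 -1.5  0.5] shift xyz [-2.  -3.9  0.7] spin -0.004 t 1.525 open 0.9998624960979458
344.16219415396273 -0.05585523038243556 [[-0.03, -1.0, -0.0, -127.23], [-0.96, 0.03, 0.29, 460.45], [-0.29, 0.01, -0.96, 432.26], [0.0, 0.0, 0.0, 1.0]]
```

View pics/w1.png

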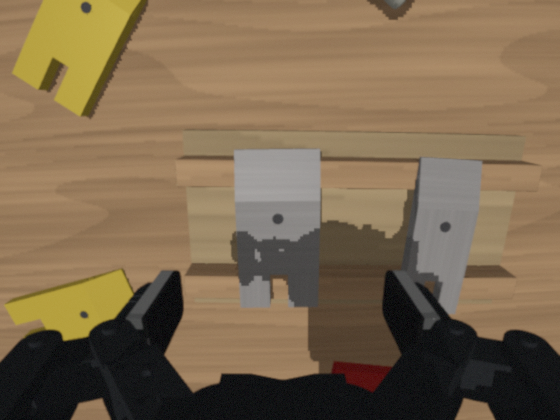

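The wrist view shows finger60 between the open jaws (nose corners near (234,150) and (320,150), feet near (240,306) and (318,306)). finger45 is at the right, (447,230).

```bash
python3 - <<'E'
from h import *
d=grab('wrist')
for n,uv,z in (('nose',[[234,150],[320,150]],40),('foot',[[240,306],[318,306]],49),('bevel',[[235,198],[321,198]],49),('hole',[[277,219]],49),('45nose',[[421,158],[480,160]],40),('45hole',[[445,227]],49),('battens front top',[[180,188],[530,190]],37)):
    print(n,world(d,uv,z).round(1).tolist(), world(d,uv)[:,2].round(0))
shift(487,-140.5,46,-1.60)
E
```

```text
nose [[534.3, -111.3, 40.0], [532.3, -171.2, 40.0]] [40. 12.]
foot [[416.0, -108.3, 49.0], [414.0, -168.6, 49.0]] [49. -1.]
bevel [[502.1, -110.9, 49.0], [500.1, -170.9, 49.0]] [48. 12.]
hole [[485.7, -139.6, 49.0]] [50.]
45nose [[524.7, -242.8, 40.0], [522.2, -286.1, 40.0]] [39. 37.]
45hole [[475.5, -261.0, 49.0]] [49.]
battens front top [[508.0, -69.3, 37.0], [498.2, -329.9, 37.0]] [-1. 37.]
tcp [ 486.4 -142.2  161.2] rot [-1.571e+00  1.000e-03 -1.604e+00] F [-0.4 -0.2 -0.6] shift xyz [ -1.7 115.2   0.6] spin -0.004 t 1.625 open 1.0027663769797135
```

```bash
python3 -m pendant '[{"x":-2,"y":60,"z":2,"hand":1},{"x":-2,"y":112,"z":2,"hand":1},{"x":-2,"y":112,"z":2,"hand":1},{"x":-2,"y":112,"z":2,"hand":-1},{"x":-2,"y":112,"z":2,"hand":-1},{"x":-2,"y":112,"z":2,"hand":-1},{"x":-2,"y":112,"z":2,"hand":-1},{"x":-2,"y":112,"z":2,"hand":-1},{"x":-2,"y":112,"z":2,"hand":-1}]' 25
python3 -m pendant '[{"y":-10,"hand":-1},{"y":-25,"hand":-1},{"y":-45,"hand":-1},{"y":-65,"hand":-1},{"y":-85,"hand":-1},{"y":-105,"hand":-1},{"y":-125,"hand":-1},{"y":-125,"hand":-1}]'
python3 - <<'E'
from h import *
grab('wrist','w2.png'); shift(655.9,208,200,-1.696)
E
```

```text
tcp [ 486.5 -141.9  161.2] rot [-1.571e+00  1.000e-03 -1.603e+00] F [-0.4  0.   0.4] shift xyz [-355.3  -38.7  158. ] spin 0.093 t 1.675 open 0.9979658192575768invalid input
invalid input
```

View pics/w2.png

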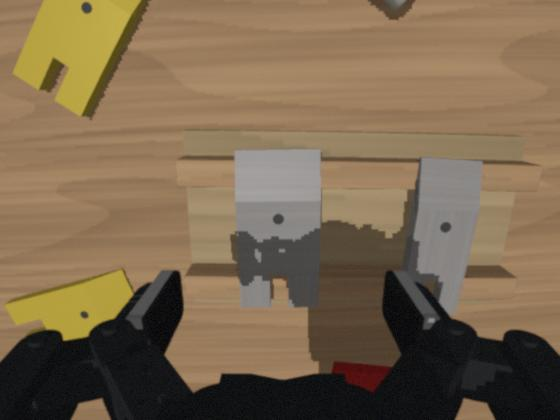

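Nothing moved: both calls were refused, so the rows evidently need all the keys.

```bash
python3 -m pendant '[{"x":-2,"y":60,"z":2,"spin":0,"hand":1},{"x":-2,"y":112,"z":2,"spin":0,"hand":1},{"x":-2,"y":112,"z":2,"spin":0,"hand":1},{"x":-2,"y":112,"z":2,"spin":0,"hand":-1},{"x":-2,"y":112,"z":2,"spin":0,"hand":-1},{"x":-2,"y":112,"z":2,"spin":0,"hand":-1},{"x":-2,"y":112,"z":2,"spin":0,"hand":-1},{"x":-2,"y":112,"z":2,"spin":0,"hand":-1},{"x":-2,"y":112,"z":2,"spin":0,"hand":-1}]' 25
```

```text
t: 2.8
tcp_pos: [490.2, -140.4, 51.6]
ee_rot: [-1.567, -0.0, -1.604]
wrist_force: [-0.7, -0.2, 8.3]
opening: 0.696
```

```bash
python3 -m pendant '[{"x":0,"y":-10,"z":0,"spin":0,"hand":-1},{"x":0,"y":-25,"z":0,"spin":0,"hand":-1},{"x":0,"y":-45,"z":0,"spin":0,"hand":-1},{"x":0,"y":-65,"z":0,"spin":0,"hand":-1},{"x":0,"y":-85,"z":0,"spin":0,"hand":-1},{"x":0,"y":-105,"z":0,"spin":0,"hand":-1},{"x":0,"y":-105,"z":0,"spin":0,"hand":-1}]'
python3 - <<'E'
from h import *
d=grab('wrist','w2.png'); b=grab('scene')['pixels'][150:330,100:340]
im=np.zeros((420,800,3),np.uint8); im[:300,:400]=cv2.resize(d['pixels'],(400,300)); im[:300,400:]=cv2.resize(b,(400,300)); cv2.imwrite('pics/c2.png',im[:300])
shift(655.9,208,200,-1.696)
E
```

```text
t: 3.68
tcp_pos: [490.9, -140.7, 158.6]
ee_rot: [-1.563, -0.001, -1.604]
wrist_force: [-0.1, -0.3, -5.1]
opening: 0.696
tcp [ 489.5 -140.3  156.6] rot [-1.567 -0.    -1.604] F [-0.1  0.6 -5.2] shift xyz [-353.6  -42.9  155. ] spin 0.092 t 3.775 open 0.694381433291249
```

View pics/c2.png

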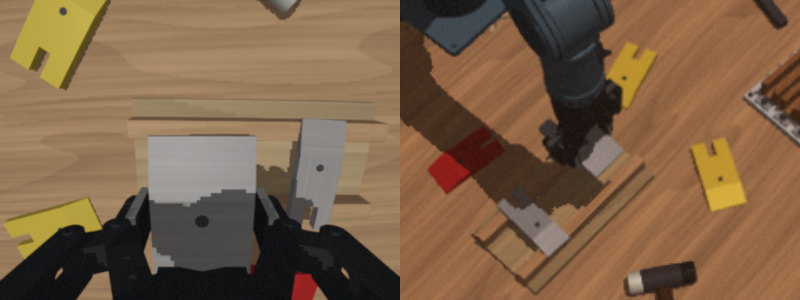

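finger60 is held (5.2 N, opening 0.695) with its nose toward the camera. I'll measure its tilt from the depth.

```bash
cat >> h.py <<'E'
def tilt(box=(215,345,195,375),zmin=100):
    """plane through the held finger's front face seen by the wrist camera; prints the pitch above horizontal"""
    d=grab('wrist'); u0,u1,v0,v1=box; v,u=np.mgrid[v0:v1:3,u0:u1:3]; uv=np.c_[u.ravel(),v.ravel()]
    zz=d['z_map'][uv[:,1],uv[:,0]]; P=world(d,uv[zz>0]); p=status.observe()['tcp_pos']
    R=Rn.from_euler('xyz',status.observe()['ee_rot']).as_matrix(); L=(P-p)@R  # tool axes
    L=L[(abs(L[:,0])<20)&(L[:,1]<80)]
    ax=L[:,2]; 
    for a in range(-80,60,8):
        m=(ax>=a)&(ax<a+8)
        if m.sum()>3: print('tool z %d..%d: height above tcp %.1f n %d'%(a,a+8,-np.median(L[m,1]),m.sum()))
E
python3 -c "
from h import *
tilt((215,345,180,375))"
```

```text
tool z -40..-32: height above tcp -2.5 n 90
tool z -32..-24: height above tcp -2.5 n 150
tool z -24..-16: height above tcp -2.5 n 163
tool z -16..-8: height above tcp -2.4 n 173
tool z -8..0: height above tcp -2.3 n 176
tool z 0..8: height above tcp -2.3 n 194
tool z 8..16: height above tcp -3.1 n 233
tool z 16..24: height above tcp -5.2 n 231
tool z 24..32: height above tcp -7.2 n 240
tool z 32..40: height above tcp -9.3 n 226
tool z 40..48: height above tcp -11.0 n 153
```

finger60 is gripped at own x≈+14 and is still horizontal; the pads hold it against gravity. I'll try the minimum grip force and a brisk upward move, so that its foot swings down.

```bash
python3 -m pendant '[{"x":0,"y":0,"z":0,"spin":0,"hand":-1},{"x":0,"y":0,"z":0,"spin":0,"hand":-1},{"x":0,"y":-60,"z":0,"spin":0,"hand":-1},{"x":0,"y":-60,"z":0,"spin":0,"hand":-1},{"x":0,"y":-40,"z":0,"spin":0,"hand":-1},{"x":0,"y":-20,"z":0,"spin":0,"hand":-1},{"x":0,"y":0,"z":0,"spin":0,"hand":-1},{"x":0,"y":-60,"z":0,"spin":0,"hand":-1},{"x":0,"y":-60,"z":0,"spin":0,"hand":-1}]' 20
python3 -c "
from h import *
tilt((215,345,180,375))"
```

```text
t: 4.95
tcp_pos: [491.2, -140.7, 218.2]
ee_rot: [-1.563, -0.001, -1.604]
wrist_force: [0.5, 0.8, -5.1]
opening: 0.695
tool z -48..-40: height above tcp -7.5 n 19
tool z -40..-32: height above tcp -6.9 n 126
tool z -32..-24: height above tcp -5.8 n 121
tool z -24..-16: height above tcp -5.0 n 146
tool z -16..-8: height above tcp -3.8 n 158
tool z -8..0: height above tcp -2.8 n 160
tool z 0..8: height above tcp -2.0 n 175
tool z 8..16: height above tcp -1.7 n 212
tool z 16..24: height above tcp -2.6 n 215
tool z 24..32: height above tcp -3.8 n 236
tool z 32..40: height above tcp -4.9 n 237
tool z 40..48: height above tcp -6.0 n 210
```

The brisk lifts turned it about 6.5° (foot down), so this works. I'll do more of them.

```bash
python3 -m pendant '[{"x":0,"y":30,"z":0,"spin":0,"hand":-1},{"x":0,"y":60,"z":0,"spin":0,"hand":-1},{"x":0,"y":-2,"z":0,"spin":0,"hand":-1},{"x":0,"y":28,"z":0,"spin":0,"hand":-1},{"x":0,"y":58,"z":0,"spin":0,"hand":-1},{"x":0,"y":-4,"z":0,"spin":0,"hand":-1},{"x":0,"y":26,"z":0,"spin":0,"hand":-1},{"x":0,"y":56,"z":0,"spin":0,"hand":-1},{"x":0,"y":-6,"z":0,"spin":0,"hand":-1},{"x":0,"y":25,"z":0,"spin":0,"hand":-1},{"x":0,"y":55,"z":0,"spin":0,"hand":-1},{"x":0,"y":-7,"z":0,"spin":0,"hand":-1}]' 20
python3 -c "
from h import *
tilt((215,345,180,375));shift(508,-130,80,-1.604)"
```

```text
t: 6.5
tcp_pos: [482.3, -138.6, 213.4]
ee_rot: [-1.59, 0.004, -1.603]
wrist_force: [0.8, -0.5, -3.4]
opening: 0.693
tool z -80..-72: height above tcp -57.4 n 13
tool z -72..-64: height above tcp -54.7 n 32
tool z -64..-56: height above tcp -50.5 n 32
tool z -56..-48: height above tcp -46.3 n 34
tool z -48..-40: height above tcp -41.6 n 76
tool z -40..-32: height above tcp -37.7 n 55
tool z -32..-24: height above tcp -33.0 n 83
tool z -24..-16: height above tcp -28.7 n 89
tool z -16..-8: height above tcp -24.0 n 118
tool z -8..0: height above tcp -19.7 n 122
tool z 0..8: height above tcp -16.3 n 171
tool z 8..16: height above tcp -14.3 n 178
tool z 16..24: height above tcp -12.2 n 209
tool z 24..32: height above tcp -10.1 n 240
tool z 32..40: height above tcp -8.9 n 207
tcp [ 489.5 -140.4  225.8] rot [-1.569  0.    -1.604] F [ 3.4 -1.5  2.4] shift xyz [-10.9 145.9  18. ] spin 0.0 t 6.55 open 0.6940225672923696
```

It has tilted to about 29° but also slipped down in the pads, so no more jerking. I'll firm up the grip and look.

```bash
python3 -m pendant '[{"x":0,"y":0,"z":0,"spin":0,"hand":-1},{"x":0,"y":0,"z":0,"spin":0,"hand":-1},{"x":0,"y":0,"z":0,"spin":0,"hand":-1}]' 60
python3 -c "
from h import *
tilt((215,345,180,375));shift(508,-130,80,-1.604)
d=grab('wrist','w3.png')"
```

```text
t: 6.92
tcp_pos: [488.3, -140.1, 224.5]
ee_rot: [-1.572, 0.001, -1.604]
wrist_force: [0.9, 0.5, -5.4]
opening: 0.674
tool z -72..-64: height above tcp -46.6 n 15
tool z -64..-56: height above tcp -43.2 n 30
tool z -56..-48: height above tcp -38.7 n 32
tool z -48..-40: height above tcp -34.8 n 36
tool z -40..-32: height above tcp -30.3 n 73
tool z -32..-24: height above tcp -25.9 n 67
tool z -24..-16: height above tcp -20.7 n 91
tool z -16..-8: height above tcp -16.1 n 98
tool z -8..0: height above tcp -11.7 n 102
tool z 0..8: height above tcp -7.6 n 119
tool z 8..16: height above tcp -4.2 n 188
tool z 16..24: height above tcp -1.9 n 186
tool z 24..32: height above tcp 0.3 n 214
tool z 32..40: height above tcp 2.4 n 241
tool z 40..48: height above tcp 3.8 n 167
tcp [ 488.5 -140.1  224.7] rot [-1.572e+00  1.000e-03 -1.604e+00] F [-0.  -0.3 -5.7] shift xyz [-10.7 144.7  19.2] spin 0.0 t 6.975 open 0.6802572479789013
```

View pics/w3.png

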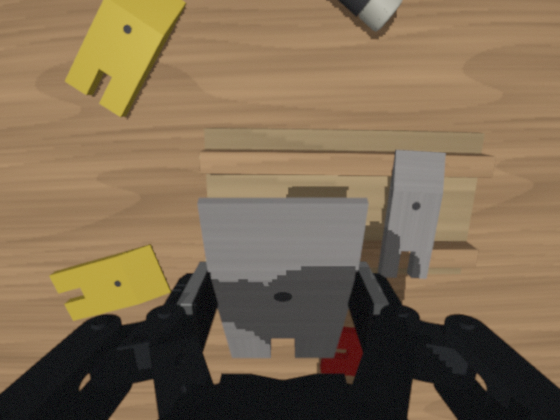

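The picture shows the finger tilted foot-down about 29°, hole at (283,297), held securely at 60 N. I'll use the rear batten's inner face as a stop: put the foot in the gap, then swing the hand back and up over it until the finger is upright.

```bash
python3 -m pendant '[{"x":0,"y":50,"z":15,"spin":0,"hand":-1},{"x":0,"y":100,"z":15,"spin":0,"hand":-1},{"x":0,"y":135,"z":15,"spin":0,"hand":-1},{"x":0,"y":150,"z":15,"spin":0,"hand":-1},{"x":0,"y":151,"z":15,"spin":0,"hand":-1},{"x":0,"y":151,"z":15,"spin":0,"hand":-1}]' 30
```

```text
t: 7.78
tcp_pos: [504.8, -140.9, 75.2]
ee_rot: [-1.569, 0.0, -1.604]
wrist_force: [0.7, 0.1, -4.9]
opening: 0.677
```

```bash
python3 -m pendant '[{"x":0,"y":-1,"z":-6,"spin":0,"hand":-1},{"x":0,"y":-4,"z":-10,"spin":0,"hand":-1},{"x":0,"y":-10,"z":-15,"spin":0,"hand":-1},{"x":0,"y":-17,"z":-21,"spin":0,"hand":-1},{"x":0,"y":-21,"z":-25,"spin":0,"hand":-1},{"x":0,"y":-25,"z":-30,"spin":0,"hand":-1},{"x":0,"y":-31,"z":-41,"spin":0,"hand":-1},{"x":0,"y":-31,"z":-41,"spin":0,"hand":-1}]' 30
python3 -c "
from h import *
tilt((215,345,150,375))"
```

```text
t: 8.78
tcp_pos: [466.5, -139.9, 108.2]
ee_rot: [-1.562, -0.001, -1.604]
wrist_force: [5.1, -0.8, -2.7]
opening: 0.679
tool z -56..-48: height above tcp -70.7 n 47
tool z -48..-40: height above tcp -70.7 n 79
tool z -40..-32: height above tcp -71.2 n 92
tool z -32..-24: height above tcp -59.2 n 4
tool z -24..-16: height above tcp -56.2 n 11
tool z -16..-8: height above tcp -33.6 n 13
tool z -8..0: height above tcp -31.9 n 14
tool z 0..8: height above tcp -13.4 n 31
tool z 8..16: height above tcp 0.2 n 76
tool z 16..24: height above tcp 7.1 n 139
tool z 24..32: height above tcp 14.6 n 163
tool z 32..40: height above tcp 21.7 n 291
tool z 40..48: height above tcp -71.6 n 119
tool z 48..56: height above tcp -71.5 n 72
```

```bash
python3 -m pendant '[{"x":0,"y":-1,"z":-7,"spin":0,"hand":-1},{"x":0,"y":-3,"z":-15,"spin":0,"hand":-1},{"x":0,"y":-4,"z":-21,"spin":0,"hand":-1},{"x":0,"y":-5,"z":-27,"spin":0,"hand":-1},{"x":0,"y":-5,"z":-33,"spin":0,"hand":-1},{"x":0,"y":-5,"z":-37,"spin":0,"hand":-1},{"x":0,"y":-5,"z":-37,"spin":0,"hand":-1}]' 30
python3 - <<'E'
from h import *
tilt((215,345,120,375))
grab('wrist','w4.png')
E
```

```text
t: 9.7
tcp_pos: [428.7, -138.6, 112.3]
ee_rot: [-1.563, -0.0, -1.604]
wrist_force: [2.7, -0.4, -5.1]
opening: 0.673
tool z 16..24: height above tcp -8.8 n 605
tool z 24..32: height above tcp 26.4 n 439
```

View pics/w4.png

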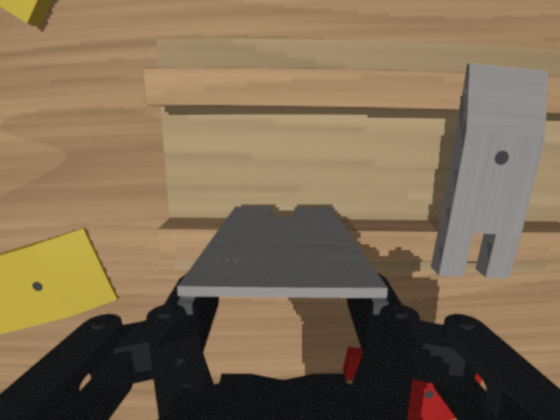

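The finger now stands nearly upright in the grip: its back faces the camera, nose edge at row 292, foot at row 208. Next I'll fit the back plane.

```bash
cat >> h.py <<'E'
def back(box=(225,345,215,300),halfw=22):
    """back plane of the upright held finger, tool axes: z along height; lean>0 = foot still toward robot? see sign"""
    s=status.observe(); p=s['tcp_pos'];R=Rn.from_euler('xyz',s['ee_rot']).as_matrix()
    d=grab('wrist'); u0,u1,v0,v1=box; v,u=np.mgrid[v0:v1:2,u0:u1:2]; uv=np.c_[u.ravel(),v.ravel()]
    L=(world(d,uv[d['z_map'][uv[:,1],uv[:,0]]>0])-p)@R; h=-L[:,1]
    m=(abs(L[:,0])<halfw)&(h>-75)&(h<60)&(L[:,2]>-25)&(L[:,2]<45); L=L[m];h=h[m]
    for _ in range(4):
        c=np.polyfit(h,L[:,2],1); r=abs(L[:,2]-np.polyval(c,h)); k=r<max(2,2*np.median(r)); L=L[k];h=h[k]
    X=L[:,0]; print('back z = %.1f + %.3f*h (lean deg %.1f), h %.1f..%.1f, n %d, x %.1f..%.1f, yaw slope %.3f'%(c[1],c[0],np.degrees(np.arctan(c[0])),h.min(),h.max(),len(h),X.min(),X.max(),np.polyfit(X,L[:,2]-np.polyval(c,h),1)[0]))
    return c
E
python3 -c "
from h import *
back()"
```

```text
back z = 23.2 + 0.079*h (lean deg 4.5), h -65.6..34.8, n 2158, x -22.0..22.0, yaw slope -0.007
```

The fit shows a 4.5° lean, but the plane sits at tool z≈22, so the finger may have slid forward in the pads. I'll check against where the camera sees the pads themselves.

```bash
python3 - <<'E'
from h import *
s=status.observe(); p=s['tcp_pos'];R=Rn.from_euler('xyz',s['ee_rot']).as_matrix()
d=grab('wrist'); v,u=np.mgrid[180:420:2,130:440:2]; uv=np.c_[u.ravel(),v.ravel()]
k=d['z_map'][uv[:,1],uv[:,0]]>0; L=(world(d,uv[k])-p)@R; h=-L[:,1]
for sx in(-1,1):
  for h0 in range(-30,40,5):
    m=(sx*L[:,0]>31)&(sx*L[:,0]<60)&(h>=h0)&(h<h0+5)&(abs(L[:,2])<40)
    if m.sum()>3: print(sx,h0,'z max/90pct',L[m,2].max().round(1),np.percentile(L[m,2],90).round(1),'|x| min',abs(L[m,0]).min().round(1),m.sum())
m=(abs(L[:,0])<30)&(h>20)&(h<50)&(abs(L[:,2])<50)
for h0 in range(10,50,4):
    q=m&(h>=h0)&(h<h0+4)
    if q.sum()>2: print('finger h',h0,'z',np.percentile(L[q,2],[5,50,95]).round(1),q.sum())
# top camera: highest points near the hand not needed; nose edge seen?
t=grab('top'); 
E_=np.array(t['extrinsics'])
cv2.imwrite('pics/t5.png',t['pixels']); b=grab('scene'); cv2.imwrite('pics/s5.png',b['pixels'])
print('tcp',p)
E
```

```text
-1 -5 z max/90pct 8.4 8.3 |x| min 40.5 4
-1 0 z max/90pct 8.6 8.4 |x| min 39.4 7
-1 5 z max/90pct 8.8 8.7 |x| min 36.6 15
-1 10 z max/90pct 12.0 8.9 |x| min 31.9 18
-1 15 z max/90pct 12.8 12.8 |x| min 31.0 25
-1 20 z max/90pct 14.0 13.7 |x| min 31.1 29
-1 25 z max/90pct 15.5 14.8 |x| min 31.3 134
-1 30 z max/90pct 13.7 13.3 |x| min 31.1 147
-1 35 z max/90pct 14.2 13.4 |x| min 31.1 244
1 -10 z max/90pct 22.4 14.1 |x| min 31.1 7
1 -5 z max/90pct 8.5 8.2 |x| min 41.7 8
1 0 z max/90pct 23.3 23.0 |x| min 31.1 10
1 5 z max/90pct 23.5 8.8 |x| min 31.0 17
1 10 z max/90pct 24.0 13.5 |x| min 31.0 18
1 15 z max/90pct 12.8 12.5 |x| min 31.1 45
1 20 z max/90pct 14.4 13.5 |x| min 31.2 62
1 25 z max/90pct 15.4 14.6 |x| min 31.1 144
1 30 z max/90pct 22.8 13.4 |x| min 31.0 184
1 35 z max/90pct 14.2 13.4 |x| min 31.1 306
finger h 18 z [ 5.  25.  25.5] 143
finger h 22 z [24.8 25.3 25.7] 239
finger h 26 z [25.1 25.6 26.2] 267
finger h 30 z [22.9 25.2 26.4] 692
finger h 34 z [12.8 23.7 26.2] 127
finger h 38 z [13.1 13.3 13.8] 9
finger h 42 z [17.  17.8 18.2] 36
finger h 46 z [17.5 18.2 18.7] 165
tcp [ 429.18514007 -138.59231218  112.32930543]
```

The pads' front edge reads z≈13, so the camera bias is only about 2 mm. The finger really sits near the front edge of the pads, at about 8–20. It holds, and the slot will straighten it, so I'll firm the grip and carry it above slot3.

```bash
python3 -m pendant '[{"x":0,"y":-10,"z":2,"spin":0,"hand":-1},{"x":0,"y":-45,"z":5,"spin":0,"hand":-1},{"x":-20,"y":-80,"z":15,"spin":0.01,"hand":-1},{"x":-60,"y":-88,"z":35,"spin":0.02,"hand":-1},{"x":-105,"y":-88,"z":60,"spin":0.03,"hand":-1},{"x":-155,"y":-88,"z":90,"spin":0.04,"hand":-1},{"x":-205,"y":-88,"z":120,"spin":0.055,"hand":-1},{"x":-255,"y":-88,"z":150,"spin":0.07,"hand":-1},{"x":-305,"y":-88,"z":180,"spin":0.08,"hand":-1},{"x":-340,"y":-88,"z":200,"spin":0.092,"hand":-1},{"x":-354,"y":-88,"z":206,"spin":0.092,"hand":-1},{"x":-354,"y":-88,"z":206,"spin":0.092,"hand":-1}]' 45
python3 - <<'E'
from h import *
shift(647,209,200,-1.696); c=back((200,370,200,300)); d=grab('wrist','w5.png')
s=status.observe(); print(s['tcp_pos'])
E
```

```text
t: 11.5
tcp_pos: [645.1, 208.9, 201.3]
ee_rot: [-1.565, -0.001, -1.694]
wrist_force: [-0.3, 0.2, -5.8]
opening: 0.66
tcp [645.1 208.9 201.3] rot [-1.565e+00 -1.000e-03 -1.694e+00] F [-0.3  0.2 -5.8] shift xyz [-0.4  1.3  1.8] spin 0.002 t 11.5 open 0.6603184172658748
back z = 24.7 + 0.202*h (lean deg 11.4), h -71.3..32.4, n 1508, x -22.0..22.0, yaw slope -0.006
[645.39430275 206.17787305 201.54180086]
```

View pics/w5.png

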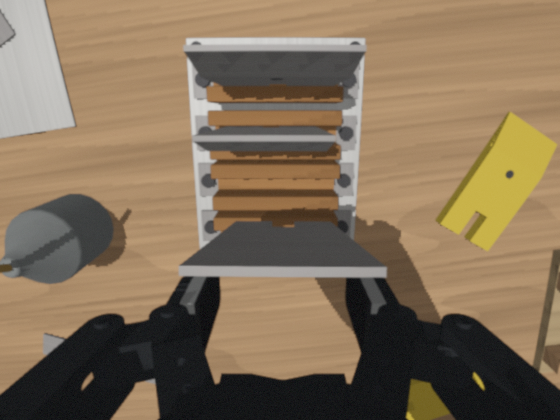

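The view shows the rack (saddles at rows 95–215) and the finger above it, its lean now about 11°. It is too near the pad edge to trust. I'll stand it on the plate in front of saddle 4, leaning against that saddle's edge, and regrip it centrally. First I'll move back and measure both in the same view.

```bash
python3 -m pendant '[{"x":0,"y":2,"z":-15,"spin":0,"hand":-1},{"x":0,"y":8,"z":-35,"spin":0,"hand":-1},{"x":0,"y":18,"z":-55,"spin":0,"hand":-1},{"x":-1,"y":30,"z":-75,"spin":0,"hand":-1},{"x":-1,"y":42,"z":-88,"spin":0,"hand":-1},{"x":-1,"y":48,"z":-95,"spin":0,"hand":-1},{"x":-1,"y":50,"z":-96,"spin":0,"hand":-1},{"x":-1,"y":50,"z":-96,"spin":0,"hand":-1}]' 25
cat >> h.py <<'E'
def profile(cols=(150,420),yl=25,save=None):
    """edges of the saddles by depth: tool-z bins, height above bench"""
    s=status.observe(); p=s['tcp_pos'];R=Rn.from_euler('xyz',s['ee_rot']).as_matrix()
    d=grab('wrist',save); v,u=np.mgrid[0:420,cols[0]:cols[1]]; uv=np.c_[u.ravel(),v.ravel()]
    uv=uv[d['z_map'][uv[:,1],uv[:,0]]>0]; W=world(d,uv); L=(W-p)@R
    m=(abs(L[:,0])<yl)&(W[:,2]>44)&(W[:,2]<56); q=np.floor(L[m,2]).astype(int); n=np.bincount(q+200,minlength=400)
    z=np.arange(400)-200; print('tcp',p.round(1),'land bins (tool z:count)',' '.join('%d:%d'%(a,b) for a,b in zip(z,n) if b>0))
E
python3 -c "
from h import *
back((200,370,200,300)); profile(save='w6.png')"
```

```text
t: 12.6
tcp_pos: [551.4, 218.6, 151.3]
ee_rot: [-1.563, -0.002, -1.698]
wrist_force: [-0.4, -1.2, -5.8]
opening: 0.66
back z = 24.7 + 0.200*h (lean deg 11.3), h -70.0..32.5, n 1519, x -22.0..22.0, yaw slope -0.006
tcp [551.5 218.8 151.4] land bins (tool z:count) 45:78 46:151 47:96 48:137 49:121 50:112 51:154 52:81 53:155 54:95 55:139 56:155 71:160 72:157 73:80 74:160 75:159 76:80 77:161 78:161 79:81 80:159 81:159 82:83 88:10 89:152 90:162 91:160 92:97 93:151 94:163 95:147 96:108 97:154 98:163 99:127 100:37 114:83 115:245 116:154 117:139 118:153 119:155 120:151 121:157 122:152 123:156 124:151 125:145 126:86 130:222 131:206 132:167 133:154 134:159 135:158 136:120 137:1
```

That is clear: slot4 spans tool z 57–71 and slot3 100.3–114.5; the saddles are 38 wide and the slots 14.2, as specified. I'll stand the finger down in front of saddle 4.

```bash
python3 -m pendant '[{"x":-2,"y":15,"z":18,"spin":0,"hand":-1},{"x":-2,"y":30,"z":26,"spin":0,"hand":-1},{"x":-2,"y":42,"z":26,"spin":0,"hand":-1},{"x":-2,"y":50,"z":26,"spin":0,"hand":-1},{"x":-2,"y":53,"z":26,"spin":0,"hand":-1},{"x":-2,"y":54,"z":26,"spin":0,"hand":-1},{"x":-2,"y":55,"z":26,"spin":0,"hand":-1},{"x":-2,"y":55,"z":26,"spin":0,"hand":-1}]' 25
```

```text
t: 13.7
tcp_pos: [579.2, 217.1, 97.9]
ee_rot: [-1.561, -0.001, -1.699]
wrist_force: [0.0, -3.7, 5.9]
opening: 0.661
```

```bash
python3 -m pendant '[{"x":0,"y":-1,"z":1.5,"spin":0,"hand":-1},{"x":0,"y":-1,"z":3,"spin":0,"hand":-1},{"x":0,"y":-1,"z":3,"spin":0,"hand":-1}]' 25
python3 -c "
from h import *
back((200,370,200,300))"
```

```text
t: 14.08
tcp_pos: [581.8, 217.2, 98.5]
ee_rot: [-1.561, -0.001, -1.698]
wrist_force: [0.4, 0.4, -4.0]
opening: 0.664
back z = 26.0 + 0.144*h (lean deg 8.2), h -50.4..32.7, n 1252, x -21.9..22.0, yaw slope -0.004
```

```bash
python3 -c "
from h import *
profile(yl=45)
s=status.observe(); p=s['tcp_pos'];R=Rn.from_euler('xyz',s['ee_rot']).as_matrix()
d=grab('wrist'); v,u=np.mgrid[0:420,150:420]; uv=np.c_[u.ravel(),v.ravel()]; W=world(d,uv); L=(W-p)@R
m=(abs(L[:,0])<25)
for a in range(-95,40,6):
    k=m&(-L[:,1]>=a)&(-L[:,1]<a+6)&(L[:,2]<70)&(L[:,2]>-30)
    if k.sum()>5: print(a, np.percentile(L[k,2],[1,25,50,75,99]).round(1),k.sum())
"
```

```text
tcp [581.8 217.2  98.5] land bins (tool z:count) 12:1 13:123 14:122 15:324 16:306 17:332 18:331 19:297 20:315 21:317 22:322 23:331 24:325 25:366 26:646 27:1 40:6 41:309 42:346 43:336 44:364 45:366 46:355 47:374 48:362 49:366 50:371 51:376 52:540 53:10 58:41 59:311 60:373 61:386 62:424 63:422 64:406 65:390 66:378 67:374 68:370 69:378 70:358 84:36 85:432 86:480 87:421 88:393 89:448 90:470 91:422 92:416 93:468 94:445 95:431 96:365 97:1 100:539 101:490 102:452 103:470 104:449 105:469 106:457 107:462 108:466 109:471 110:467 111:423 112:150 113:1090 114:31
-89 [52.5 52.8 53.9 54.6 55.8] 503
-83 [26.2 28.4 30.9 33.4 52.7] 1387
-77 [26.  26.4 26.5 52.7 52.8] 328
-71 [26.1 26.4 26.5 52.7 52.9] 314
-65 [26.1 26.4 26.6 52.7 53. ] 337
-59 [13.  26.4 26.6 52.8 52.9] 487
-53 [14.3 24.6 47.3 61.6 69.6] 7111
-47 [14.8 15.2 15.4 15.8 28.1] 165
-41 [16.1 16.4 16.7 17.1 17.4] 171
-35 [17.4 17.7 18.  18.3 18.8] 194
-29 [18.6 18.9 19.3 19.6 20.2] 213
-23 [19.9 20.3 20.6 20.9 21.3] 248
-17 [21.2 21.6 21.9 22.2 22.7] 292
-11 [22.4 23.  23.2 23.5 23.9] 326
-5 [23.8 24.3 24.5 24.8 25.3] 352
1 [25.  25.5 25.8 26.1 26.6] 421
7 [26.4 26.8 27.1 27.4 27.8] 496
13 [27.5 28.1 28.4 28.7 29.2] 579
19 [28.9 29.4 29.7 30.  30.4] 685
25 [28.3 29.8 30.6 31.  31.7] 1834
31 [14.  29.2 29.8 30.7 32. ] 692
```

The finger's back touches the saddle edge (tool z 14.4 against 14.7 at the saddle's top) at a 12° lean, foot on the plate. I'll set it down fully, open, move 16 mm forward and regrip.

```bash
python3 -m pendant '[{"x":0,"y":1.5,"z":0.5,"spin":0,"hand":-1},{"x":0,"y":1.5,"z":0.5,"spin":0,"hand":-1},{"x":0,"y":1.5,"z":0.5,"spin":0,"hand":0.5},{"x":0,"y":1.5,"z":0.5,"spin":0,"hand":0.8},{"x":0,"y":1.5,"z":0.5,"spin":0,"hand":0.8},{"x":0,"y":1.5,"z":0.5,"spin":0,"hand":0.8}]' 25
python3 -c "
from h import *
s=status.observe(); p=s['tcp_pos'];R=Rn.from_euler('xyz',s['ee_rot']).as_matrix()
d=grab('wrist','w7.png'); v,u=np.mgrid[0:420,150:420]; uv=np.c_[u.ravel(),v.ravel()]; W=world(d,uv); L=(W-p)@R
m=(abs(L[:,0])<25)
for a in range(-47,40,12):
    k=m&(-L[:,1]>=a)&(-L[:,1]<a+6)&(L[:,2]<70)&(L[:,2]>-30)
    if k.sum()>5: print(a, np.percentile(L[k,2],[1,25,50,75,99]).round(1),k.sum())
k=(-L[:,1]>20)&(-L[:,1]<28)&(L[:,2]>22)&(L[:,2]<45)&(abs(L[:,0])<40);print('x range',np.percentile(L[k,0],[1,99]))
"
```

```text
t: 14.98
tcp_pos: [582.4, 217.0, 97.1]
ee_rot: [-1.561, -0.001, -1.698]
wrist_force: [0.3, -0.0, 0.5]
opening: 0.903
-47 [14.5 18.1 25.5 50.7 69.2] 999
-35 [17.  17.5 17.8 18.3 18.5] 189
-23 [19.9 20.1 20.5 20.8 21.2] 229
-11 [22.7 23.1 23.4 23.8 24.2] 294
1 [13.7 25.6 26.  26.4 27. ] 446
13 [28.2 28.6 28.9 29.3 29.7] 518
25 [29.3 31.3 31.6 32.  32.5] 936
x range [-27.85688769  30.61103185]
```

It stands stably on its own. Regripping it centrally.

```bash
python3 -m pendant '[{"x":1,"y":0,"z":6,"spin":0,"hand":0.8},{"x":1,"y":0,"z":12,"spin":0,"hand":0.8},{"x":1,"y":0,"z":17,"spin":0,"hand":0.8},{"x":1,"y":0,"z":17,"spin":0,"hand":0.8},{"x":1,"y":0,"z":17,"spin":0,"hand":-1},{"x":1,"y":0,"z":17,"spin":0,"hand":-1},{"x":1,"y":0,"z":17,"spin":0,"hand":-1},{"x":1,"y":0,"z":17,"spin":0,"hand":-1},{"x":1,"y":0,"z":17,"spin":0,"hand":-1}]' 40
cat >> h.py <<'E'
def face(yl=22):
    s=status.observe(); p=s['tcp_pos'];R=Rn.from_euler('xyz',s['ee_rot']).as_matrix()
    d=grab('wrist'); v,u=np.mgrid[0:420,150:420]; uv=np.c_[u.ravel(),v.ravel()]; W=world(d,uv); L=(W-p)@R; h=-L[:,1]
    hs=[];zs=[]
    for a in range(-75,26,4):
        k=(abs(L[:,0])<yl)&(h>=a)&(h<a+4)&(L[:,2]<45)&(L[:,2]>-30)&((W[:,2]>58)|(W[:,2]<40))
        if k.sum()>15:
            q=np.percentile(L[k,2],[10,50,90])
            if q[2]-q[0]<3: hs.append(a+2);zs.append(q[1])
    c=np.polyfit(hs,zs,1); r=np.abs(np.polyval(c,hs)-zs); g=r<1.5; c=np.polyfit(np.array(hs)[g],np.array(zs)[g],1)
    k=(abs(L[:,0])<yl)&(h>15)&(h<60)&(abs(L[:,2]-np.polyval(c,h))<2); 
    print('tcp',p.round(1),'back z=%.1f%+.3f*h lean %.1f deg, top h %.1f, F'%(c[1],c[0],np.degrees(np.arctan(c[0])),np.percentile(h[k],99)),s['wrist_force'].round(1),'foot back corner raw z %.1f'%np.polyval(c,-84), g.sum())
E
python3 -c "
from h import *
face()"
```

```text
t: 16.15
tcp_pos: [599.1, 214.2, 97.4]
ee_rot: [-1.561, -0.001, -1.698]
wrist_force: [-0.2, 1.4, 2.1]
opening: 0.696
tcp [599.1 214.2  97.4] back z=8.4+0.235*h lean 13.2 deg, top h 51.5, F [-0.2  1.4  2.1] foot back corner raw z -11.3 17
```

Regripped at the full 60 mm. Lifting and moving over slot3, then re-measuring in one view.

```bash
python3 -m pendant '[{"x":0,"y":-12,"z":-1,"spin":0,"hand":-1},{"x":0,"y":-30,"z":0,"spin":0,"hand":-1},{"x":0,"y":-46,"z":8,"spin":0,"hand":-1},{"x":0,"y":-48,"z":25,"spin":0,"hand":-1},{"x":0,"y":-48,"z":42,"spin":0,"hand":-1},{"x":0,"y":-48,"z":58,"spin":0,"hand":-1},{"x":0,"y":-48,"z":70,"spin":0,"hand":-1},{"x":0,"y":-48,"z":76,"spin":0,"hand":-1},{"x":0,"y":-48,"z":76,"spin":0,"hand":-1},{"x":0,"y":-48,"z":76,"spin":0,"hand":-1}]' 40
python3 -c "
from h import *
face(); profile(yl=45,save='w8.png')"
```

```text
t: 17.45
tcp_pos: [673.4, 204.9, 146.0]
ee_rot: [-1.562, -0.001, -1.698]
wrist_force: [0.9, 0.8, -5.5]
opening: 0.698
tcp [673.4 204.9 146. ] back z=8.5+0.231*h lean 13.0 deg, top h 51.5, F [ 0.9  0.8 -5.5] foot back corner raw z -11.0 8
tcp [673.4 204.9 146. ] land bins (tool z:count) -78:43 -77:118 -76:39 -33:1 -32:3 -31:7 -30:9 -29:15 -28:14 -27:21 -26:22 -25:26 -24:34 -23:113 -22:87 -8:10 -7:159 -6:202 -5:175 -4:202 -3:189 -2:176 -1:94 12:1 13:2 14:5 15:5 16:7 17:11 18:8 19:25 20:2 32:100 33:271 34:141 35:189 36:229 37:229 38:193 39:265 40:174 41:263 42:196 43:234 44:253 45:206 46:193 52:195 53:235 54:271 55:166 56:279 57:246 58:188 59:289 60:209 61:227 62:58 79:60 80:234 81:296 82:274 83:180 84:290 85:295 86:254 87:199 88:294 89:271 90:5
```

Same view: slot3 spans tool z -22…-7.6 and the foot spans -22.9…-11.2. I'll shift 1.5 forward, lower 6 mm into the slot and check the force.

```bash
python3 -m pendant '[{"x":0,"y":4,"z":1.5,"spin":0,"hand":-1},{"x":0,"y":8,"z":1.5,"spin":0,"hand":-1},{"x":0,"y":11,"z":1.5,"spin":0,"hand":-1},{"x":0,"y":13,"z":1.5,"spin":0,"hand":-1},{"x":0,"y":15,"z":1.5,"spin":0,"hand":-1},{"x":0,"y":16.5,"z":1.5,"spin":0,"hand":-1},{"x":0,"y":16.5,"z":1.5,"spin":0,"hand":-1}]' 40
```

```text
t: 18.42
tcp_pos: [675.1, 204.6, 129.5]
ee_rot: [-1.562, -0.001, -1.698]
wrist_force: [-0.1, 0.7, -5.3]
opening: 0.69
```

It entered with no contact. Now I'll swing the hand back so the slot wall rotates the finger upright.

```bash
python3 -m pendant '[{"x":0,"y":-0.5,"z":-3,"spin":0,"hand":-1},{"x":0,"y":-1,"z":-6,"spin":0,"hand":-1},{"x":0,"y":-1,"z":-9,"spin":0,"hand":-1},{"x":0,"y":-1,"z":-12,"spin":0,"hand":-1},{"x":0,"y":-1,"z":-15,"spin":0,"hand":-1},{"x":0,"y":-1,"z":-17,"spin":0,"hand":-1},{"x":0,"y":-1,"z":-17,"spin":0,"hand":-1}]' 25
python3 -c "
from h import *
face();profile(yl=45)"
```

```text
t: 19.3
tcp_pos: [659.0, 206.9, 131.2]
ee_rot: [-1.56, -0.0, -1.698]
wrist_force: [3.5, -0.1, -2.3]
opening: 0.695
tcp [659.  206.9 131.2] back z=10.5+0.069*h lean 3.9 deg, top h 59.6, F [ 3.5 -0.1 -2.3] foot back corner raw z 4.8 26
tcp [658.9 206.9 131.1] land bins (tool z:count) -19:5 -18:14 -17:16 -16:17 -15:20 -14:23 -13:24 -12:28 -11:27 -10:34 -9:44 -8:100 -7:1 -1:1 0:1 1:2 2:1 3:2 4:202 5:176 6:16 7:97 8:224 9:207 10:246 11:222 12:227 13:228 14:228 15:245 16:217 17:245 18:486 19:80 47:326 48:1 49:290 50:195 51:277 52:307 53:255 54:215 55:297 56:308 57:250 58:217 59:306 60:240 66:233 67:236 68:315 69:314 70:306 71:242 72:237 73:313 74:315 75:316 76:283 77:218 78:135 79:156
```

Lean is down to 3.9° with the finger still central in the pads. A little more swing, then lower gently.

```bash
python3 -m pendant '[{"x":0,"y":0,"z":-2.5,"spin":0,"hand":-1},{"x":0,"y":0,"z":-5,"spin":0,"hand":-1},{"x":0,"y":0,"z":-6.5,"spin":0,"hand":-1},{"x":0,"y":0,"z":-6.5,"spin":0,"hand":-1},{"x":0,"y":2,"z":-5.5,"spin":0,"hand":-1},{"x":0,"y":4,"z":-5.5,"spin":0,"hand":-1},{"x":0,"y":6,"z":-5.5,"spin":0,"hand":-1},{"x":0,"y":8,"z":-5.5,"spin":0,"hand":-1},{"x":0,"y":8,"z":-5.5,"spin":0,"hand":-1}]' 25
python3 -c "
from h import *
face()"
```

```text
t: 20.52
tcp_pos: [652.7, 207.6, 122.2]
ee_rot: [-1.562, -0.001, -1.698]
wrist_force: [0.9, 0.2, -5.6]
opening: 0.695
tcp [652.7 207.6 122.2] back z=11.4+0.004*h lean 0.2 deg, top h 59.8, F [ 0.9  0.2 -5.6] foot back corner raw z 11.1 23
```

It is upright (0.2°), 13 mm deep, with no side load. Lowering the rest.

```bash
python3 -m pendant '[{"x":0,"y":2,"z":0,"spin":0,"hand":-1},{"x":0,"y":4,"z":0,"spin":0,"hand":-1},{"x":0,"y":6,"z":0,"spin":0,"hand":-1},{"x":0,"y":8,"z":0,"spin":0,"hand":-1},{"x":0,"y":10,"z":0,"spin":0,"hand":-1},{"x":0,"y":12,"z":0,"spin":0,"hand":-1},{"x":0,"y":13.5,"z":0,"spin":0,"hand":-1},{"x":0,"y":14.5,"z":0,"spin":0,"hand":-1},{"x":0,"y":15.5,"z":0,"spin":0,"hand":-1},{"x":0,"y":15.5,"z":0,"spin":0,"hand":-1}]' 25
```

```text
t: 21.82
tcp_pos: [653.1, 207.5, 108.3]
ee_rot: [-1.561, -0.001, -1.698]
wrist_force: [-3.7, -2.1, 5.9]
opening: 0.696
```

```bash
python3 -m pendant '[{"x":0,"y":1,"z":0,"spin":0,"hand":-1},{"x":0,"y":1.8,"z":0,"spin":0,"hand":-1},{"x":0,"y":1.8,"z":0,"spin":0,"hand":-1}]' 25
```

```text
t: 22.2
tcp_pos: [653.5, 207.5, 108.3]
ee_rot: [-1.561, -0.001, -1.698]
wrist_force: [-5.0, -1.8, 10.7]
opening: 0.694
```

```bash
cat >> h.py <<'E'
def top(zl=(-20,35)):
    s=status.observe(); p=s['tcp_pos'];R=Rn.from_euler('xyz',s['ee_rot']).as_matrix()
    d=grab('wrist'); v,u=np.mgrid[0:420,180:390]; uv=np.c_[u.ravel(),v.ravel()]; W=world(d,uv); L=(W-p)@R
    for n,a,b in(('held',*zl),('next finger',35,70)):
        k=(abs(L[:,0])<20)&(L[:,2]>a)&(L[:,2]<b)&(W[:,2]>100)&(W[:,2]<153); H=np.histogram(W[k,2],np.arange(100,154,2))
        print(n,'z pct',np.percentile(W[k,2],[50,90,97,99]).round(1),[(int(x),int(c)) for x,c in zip(H[1],H[0]) if c>100][-8:])
E
python3 -c "
from h import *
face();top()"
```

```text
tcp [653.5 207.5 108.3] back z=11.4+0.014*h lean 0.8 deg, top h 59.8, F [-5.  -1.8 10.7] foot back corner raw z 10.2 20
held z pct [127.1 139.5 140.1 140.5] [(126, 363), (128, 403), (130, 396), (132, 447), (134, 426), (136, 447), (138, 1128), (140, 335)]
next finger z pct [134.3 140.2 140.7 141. ] [(126, 161), (128, 173), (130, 197), (132, 186), (134, 216), (136, 220), (138, 1202), (140, 692)]
```

The held finger's top is at z≈140, level with racked75's, so the foot is on the floor. Releasing and rising.

```bash
python3 -m pendant '[{"x":0,"y":-0.5,"z":0,"spin":0,"hand":0.5},{"x":0,"y":-0.5,"z":0,"spin":0,"hand":0.8},{"x":0,"y":-0.5,"z":0,"spin":0,"hand":0.8},{"x":0,"y":-10,"z":0,"spin":0,"hand":0.8},{"x":0,"y":-40,"z":0,"spin":0,"hand":0.8},{"x":0,"y":-80,"z":0,"spin":0,"hand":0.8},{"x":0,"y":-120,"z":-30,"spin":0,"hand":0.8},{"x":0,"y":-120,"z":-50,"spin":0,"hand":0.8},{"x":0,"y":-120,"z":-50,"spin":0,"hand":0.8}]' 25
python3 - <<'E'
from h import *
d=grab('wrist','w9.png'); print(status.observe()['tcp_pos'],status.observe()['ee_rot'])
v,u=np.mgrid[0:420,100:460]; uv=np.c_[u.ravel(),v.ravel()]; W=world(d,uv)
ex=np.array([.992,-.125]);ey=np.array([.125,.992]); q=W[:,:2]-[677.7,205.3]; X=q@ex;Y=q@ey
for a in range(-40,90,2):
    k=(X>=a)&(X<a+2)&(W[:,2]>125)&(W[:,2]<150)
    if k.sum()>20: print('x',a,'y',np.percentile(Y[k],[1,99]).round(1),'z',np.percentile(W[k,2],98).round(1))
k=(W[:,2]>44)&(W[:,2]<56)&(X<-40)&(X>-90); print('saddle4 y',np.percentile(Y[k],[1,99]))
shift(476,-259,160,-1.65)
E
```

```text
t: 23.42
tcp_pos: [602.0, 214.8, 228.9]
ee_rot: [-1.56, 0.0, -1.696]
wrist_force: [-0.8, 0.2, -1.0]
opening: 0.902
[602.74118049 214.15594152 228.31272915] [-1.56010248e+00 -4.09251602e-04 -1.69732278e+00]
x -20 y [-31.5  27.5] z 131.4
x -18 y [-31.4  27.3] z 138.1
x -16 y [-31.7  27.4] z 141.1
x -14 y [-31.3  27.3] z 141.1
x 22 y [-29.6  43. ] z 131.1
x 24 y [-29.8  43.6] z 138.9
x 26 y [-29.8  43.6] z 141.2
x 28 y [-30.   43.7] z 141.3
saddle4 y [-48.03210293 165.6438926 ]
tcp [602.7 214.2 228.3] rot [-1.56  -0.    -1.697] F [ 0.3 -0.4 -0.7] shift xyz [485.3  67.8 -66.7] spin -0.047 t 23.475 open 0.9030959964059506
```

finger60 stands in slot3, its centre 2 mm off the rack's midline and its top level with racked75. Now for finger45.

```bash
python3 -m pendant '[{"x":60,"y":5,"z":-8,"spin":0,"hand":0.8},{"x":120,"y":15,"z":-16,"spin":-0.01,"hand":0.8},{"x":180,"y":25,"z":-24,"spin":-0.02,"hand":0.8},{"x":240,"y":35,"z":-32,"spin":-0.03,"hand":0.8},{"x":300,"y":45,"z":-40,"spin":-0.04,"hand":0.8},{"x":360,"y":55,"z":-48,"spin":-0.047,"hand":0.8},{"x":420,"y":65,"z":-55,"spin":-0.047,"hand":0.8},{"x":470,"y":75,"z":-61,"spin":-0.047,"hand":0.8},{"x":487,"y":78,"z":-62,"spin":-0.047,"hand":0.8},{"x":487,"y":78,"z":-62,"spin":-0.047,"hand":0.8},{"x":487,"y":78,"z":-62,"spin":-0.047,"hand":0.8}]' 25
python3 - <<'E'
from h import *
s=status.observe(); p=s['tcp_pos'];R=Rn.from_euler('xyz',s['ee_rot']).as_matrix()
d=grab('wrist','w10.png'); im=d['pixels']; hsv=cv2.cvtColor(im,cv2.COLOR_BGR2HSV)
v,u=np.mgrid[60:420,150:400]; uv=np.c_[u.ravel(),v.ravel()]; W=world(d,uv); L=(W-p)@R
S=hsv[uv[:,1],uv[:,0],1]
k=(W[:,2]>38)&(W[:,2]<53)&(S<60)&(abs(L[:,0])<40)
for a in range(-60,80,6):
    m=k&(L[:,2]>=a)&(L[:,2]<a+6)
    if m.sum()>20: print('tool z',a,'x',np.percentile(L[m,0],[2,98]).round(1),'z',np.median(W[m,2]).round(1))
print('tcp',p.round(1),s['ee_rot'].round(3))
E
```

```text
t: 24.85
tcp_pos: [481.8, -259.4, 149.9]
ee_rot: [-1.56, 0.0, -1.648]
wrist_force: [-0.2, 0.3, -0.1]
opening: 0.896
tool z -60 x [-20.2  23.7] z 48.7
tool z -54 x [-19.9  23.2] z 48.7
tool z -48 x [-20.1  23. ] z 48.8
tool z -42 x [-20.   23.5] z 48.8
tool z -36 x [-19.8  23.3] z 48.7
tool z -30 x [-19.6  23.3] z 48.8
tool z -24 x [-19.5  23.6] z 48.7
tool z -18 x [-19.3  23.6] z 48.8
tool z -12 x [-19.2  23.5] z 48.8
tool z -6 x [-19.7  23.9] z 48.8
tool z 0 x [-19.5  23.8] z 48.7
tool z 6 x [-19.5  23.7] z 48.0
tool z 12 x [-19.4  23.7] z 46.5
tool z 18 x [-19.5  23.7] z 45.0
tool z 24 x [-19.4  23.7] z 43.4
tool z 30 x [-18.7  24.3] z 41.9
tool z 36 x [-18.8  24.3] z 40.4
tcp [ 481.8 -259.4  149.9] [-1.56   0.    -1.648]
```

Aligned with finger45 (grip near own x=+18, yaw matched). Lower, grip at 20 N and lift.

```bash
python3 -m pendant '[{"x":2,"y":50,"z":0,"spin":0,"hand":0.8},{"x":2,"y":90,"z":0,"spin":0,"hand":0.8},{"x":2,"y":102,"z":0,"spin":0,"hand":0.8},{"x":2,"y":102,"z":0,"spin":0,"hand":0.8},{"x":2,"y":102,"z":0,"spin":0,"hand":-1},{"x":2,"y":102,"z":0,"spin":0,"hand":-1},{"x":2,"y":102,"z":0,"spin":0,"hand":-1},{"x":2,"y":102,"z":0,"spin":0,"hand":-1},{"x":2,"y":102,"z":0,"spin":0,"hand":-1},{"x":2,"y":102,"z":0,"spin":0,"hand":-1}]' 20
python3 -m pendant '[{"x":0,"y":-30,"z":0,"spin":0,"hand":-1},{"x":0,"y":-90,"z":0,"spin":0,"hand":-1},{"x":0,"y":-110,"z":0,"spin":0,"hand":-1},{"x":0,"y":-110,"z":0,"spin":0,"hand":-1},{"x":0,"y":-80,"z":0,"spin":0,"hand":-1},{"x":0,"y":-50,"z":0,"spin":0,"hand":-1},{"x":0,"y":-112,"z":0,"spin":0,"hand":-1},{"x":0,"y":-112,"z":0,"spin":0,"hand":-1},{"x":0,"y":-112,"z":0,"spin":0,"hand":-1}]' 20
python3 -c "
from h import *
tilt((230,330,150,375))"
```

```text
t: 26.15
tcp_pos: [483.8, -261.6, 49.6]
ee_rot: [-1.557, -0.001, -1.648]
wrist_force: [-0.3, 1.5, 6.4]
opening: 0.524
t: 27.28
tcp_pos: [481.3, -260.9, 160.3]
ee_rot: [-1.559, 0.0, -1.648]
wrist_force: [-0.2, -0.1, -5.7]
opening: 0.52
tool z -48..-40: height above tcp -13.8 n 93
tool z -40..-32: height above tcp -11.7 n 102
tool z -32..-24: height above tcp -9.7 n 119
tool z -24..-16: height above tcp -7.8 n 122
tool z -16..-8: height above tcp -5.8 n 139
tool z -8..0: height above tcp -3.7 n 147
tool z 0..8: height above tcp -2.1 n 189
tool z 8..16: height above tcp -1.8 n 209
tool z 16..24: height above tcp -1.9 n 206
tool z 24..32: height above tcp -1.9 n 235
tool z 32..40: height above tcp -2.1 n 228
tool z 40..48: height above tcp -3.1 n 45
```

Already 14°. A few more brisk lifts.

```bash
python3 -m pendant '[{"x":0,"y":30,"z":0,"spin":0,"hand":-1},{"x":0,"y":60,"z":0,"spin":0,"hand":-1},{"x":0,"y":-2,"z":0,"spin":0,"hand":-1},{"x":0,"y":28,"z":0,"spin":0,"hand":-1},{"x":0,"y":58,"z":0,"spin":0,"hand":-1},{"x":0,"y":-4,"z":0,"spin":0,"hand":-1},{"x":0,"y":-4,"z":0,"spin":0,"hand":-1},{"x":0,"y":-4,"z":0,"spin":0,"hand":-1}]' 20
python3 -c "
from h import *
tilt((230,330,150,375))"
```

```text
t: 28.32
tcp_pos: [480.0, -260.3, 163.1]
ee_rot: [-1.562, 0.001, -1.647]
wrist_force: [-1.0, 1.3, -5.1]
opening: 0.523
tool z -72..-64: height above tcp -46.4 n 18
tool z -64..-56: height above tcp -41.3 n 29
tool z -56..-48: height above tcp -36.6 n 39
tool z -48..-40: height above tcp -31.7 n 58
tool z -40..-32: height above tcp -27.2 n 54
tool z -32..-24: height above tcp -22.5 n 80
tool z -24..-16: height above tcp -17.0 n 85
tool z -16..-8: height above tcp -12.4 n 91
tool z -8..0: height above tcp -7.9 n 114
tool z 0..8: height above tcp -3.3 n 144
tool z 8..16: height above tcp -1.1 n 170
tool z 16..24: height above tcp 1.1 n 199
tool z 24..32: height above tcp 3.6 n 204
tool z 32..40: height above tcp 5.3 n 239
```

About 31°. Now the foot goes into the gap behind the rear batten's inner face, as before.

```bash
python3 -m pendant '[{"x":0,"y":30,"z":20,"spin":0,"hand":-1},{"x":0,"y":65,"z":23,"spin":0,"hand":-1},{"x":0,"y":82,"z":23,"spin":0,"hand":-1},{"x":0,"y":90,"z":23,"spin":0,"hand":-1},{"x":0,"y":90,"z":23,"spin":0,"hand":-1}]' 30
```

```text
t: 29.0
tcp_pos: [503.0, -261.9, 73.0]
ee_rot: [-1.563, 0.001, -1.648]
wrist_force: [0.1, -0.8, -4.6]
opening: 0.517
```

```bash
python3 -m pendant '[{"x":0,"y":0,"z":-4,"spin":0,"hand":-1},{"x":0,"y":-5,"z":-7,"spin":0,"hand":-1},{"x":0,"y":-10,"z":-11,"spin":0,"hand":-1},{"x":0,"y":-16,"z":-15,"spin":0,"hand":-1},{"x":0,"y":-21,"z":-19,"spin":0,"hand":-1},{"x":0,"y":-25,"z":-24,"spin":0,"hand":-1},{"x":0,"y":-29,"z":-30,"spin":0,"hand":-1},{"x":0,"y":-33,"z":-35,"spin":0,"hand":-1},{"x":0,"y":-36,"z":-41,"spin":0,"hand":-1},{"x":0,"y":-39,"z":-48,"spin":0,"hand":-1},{"x":0,"y":-41,"z":-54,"spin":0,"hand":-1},{"x":0,"y":-41,"z":-54,"spin":0,"hand":-1}]' 25
python3 -c "
from h import *
tilt((230,330,150,375)); face(15)"
```

```text
t: 30.5
tcp_pos: [447.8, -257.8, 113.5]
ee_rot: [-1.564, 0.002, -1.648]
wrist_force: [2.1, -0.0, -3.4]
opening: 0.517
tool z -40..-32: height above tcp -76.3 n 51
tool z -8..0: height above tcp -76.8 n 13
tool z 0..8: height above tcp -50.6 n 43
tool z 8..16: height above tcp -20.1 n 82
tool z 16..24: height above tcp 9.4 n 137
tool z 24..32: height above tcp 25.9 n 176
tool z 48..56: height above tcp -77.3 n 5
tcp [ 448.  -257.8  113.4] back z=19.6+0.305*h lean 17.0 deg, top h 27.5, F [ 2.1 -0.2 -3.9] foot back corner raw z -6.0 13
```

```bash
python3 -m pendant '[{"x":0,"y":-1,"z":-4,"spin":0,"hand":-1},{"x":0,"y":-2,"z":-8,"spin":0,"hand":-1},{"x":0,"y":-2.5,"z":-11,"spin":0,"hand":-1},{"x":0,"y":-2.5,"z":-11,"spin":0,"hand":-1},{"x":0,"y":-10,"z":-9,"spin":0,"hand":-1},{"x":0,"y":-35,"z":-6,"spin":0,"hand":-1},{"x":0,"y":-60,"z":-6,"spin":0,"hand":-1},{"x":0,"y":-80,"z":-6,"spin":0,"hand":-1},{"x":0,"y":-80,"z":-6,"spin":0,"hand":-1}]' 25
python3 -c "
from h import *
face(15);top((-20,45));shift(551,218,151,-1.698)"
```

```text
t: 31.72
tcp_pos: [441.3, -257.7, 194.2]
ee_rot: [-1.564, 0.001, -1.648]
wrist_force: [-0.1, 0.1, -5.0]
opening: 0.516
tcp [ 441.3 -257.7  194.2] back z=19.9+0.201*h lean 11.4 deg, top h 29.5, F [-0.1  0.1 -5. ] foot back corner raw z 3.0 26
held z pct [136.5 150.2 152.4 152.8] []Traceback (most recent call last):
  File "<string>", line 3, in <module>
    face(15);top((-20,45));shift(551,218,151,-1.698)
             ~~~^^^^^^^^^^
  File "h.py", line 68, in top
    print(n,'z pct',np.percentile(W[k,2],[50,90,97,99]).round(1),[(int(x),int(c)) for x,c in zip(H[1],H[0]) if c>100][-8:])
                    ~~~~~~~~~~~~~^^^^^^^^^^^^^^^^^^^^^^
    return _quantile_unchecked(
        a, q, axis, out, overwrite_input, method, keepdims, weights)
    return _ureduce(a,
                    func=_quantile_ureduce_func,
    ...<5 lines>...
                    overwrite_input=overwrite_input,
                    method=method)
    r = func(a, **kwargs)
    result = _quantile(arr,
                       quantiles=q,
    ...<2 lines>...
                       out=out,
                       weights=wgt)
    slices_having_nans = np.isnan(arr[-1, ...])
                                  ~~~^^^^^^^^^
IndexError: index -1 is out of bounds for axis 0 with size 0
```

Lean is 11.4° and the hold is still good. Carrying it to the front of the rack to stand it there and regrip.

```bash
python3 -m pendant '[{"x":-30,"y":0,"z":3,"spin":0,"hand":-1},{"x":-80,"y":0,"z":10,"spin":0.01,"hand":-1},{"x":-135,"y":0,"z":18,"spin":0.02,"hand":-1},{"x":-190,"y":0,"z":26,"spin":0.03,"hand":-1},{"x":-245,"y":0,"z":34,"spin":0.04,"hand":-1},{"x":-300,"y":0,"z":42,"spin":0.05,"hand":-1},{"x":-355,"y":5,"z":50,"spin":0.05,"hand":-1},{"x":-405,"y":12,"z":58,"spin":0.05,"hand":-1},{"x":-450,"y":22,"z":66,"spin":0.05,"hand":-1},{"x":-475,"y":34,"z":72,"spin":0.05,"hand":-1},{"x":-482,"y":40,"z":73,"spin":0.05,"hand":-1},{"x":-482,"y":40,"z":73,"spin":0.05,"hand":-1}]' 30
python3 -c "
from h import *
face(15);profile(yl=40,save='w11.png');profile(yl=18)"
```

```text
t: 33.33
tcp_pos: [549.5, 216.9, 152.5]
ee_rot: [-1.57, 0.0, -1.698]
wrist_force: [-0.5, -0.5, -3.7]
opening: 0.511
tcp [549.5 216.9 152.5] back z=20.0+0.201*h lean 11.4 deg, top h 29.4, F [-0.5 -0.5 -3.7] foot back corner raw z 3.1 26
tcp [550.  216.2 153.2] land bins (tool z:count) 46:2 47:240 48:134 49:241 50:138 51:234 52:178 53:194 54:239 55:136 56:248 57:177 58:158 72:121 73:132 74:254 75:226 76:155 77:256 78:218 79:164 80:253 81:219 82:164 83:256 84:89 90:140 91:189 92:219 93:259 94:236 95:170 96:245 97:255 98:208 99:194 100:253 101:232 102:260 103:6 116:4 117:16 118:10 119:5 120:7 121:6 122:3 123:2 124:3
tcp [550.5 216.  153.7] land bins (tool z:count) 46:55 47:110 48:60 49:106 50:77 51:88 52:104 53:63 54:111 55:57 56:111 57:111 72:113 73:57 74:114 75:115 76:57 77:115 78:114 79:59 80:115 81:110 82:63 83:115 90:120 91:68 92:106 93:117 94:99 95:80 96:114 97:114 98:91 99:90 100:116 101:60 102:110
```

```bash
python3 -m pendant '[{"x":-4,"y":12,"z":18,"spin":0,"hand":-1},{"x":-4,"y":28,"z":33,"spin":0,"hand":-1},{"x":-4,"y":40,"z":33.5,"spin":0,"hand":-1},{"x":-4,"y":47,"z":33.5,"spin":0,"hand":-1},{"x":-4,"y":49.5,"z":33.5,"spin":0,"hand":-1},{"x":-4,"y":51,"z":33.5,"spin":0,"hand":-1},{"x":-4,"y":52,"z":33.5,"spin":0,"hand":-1},{"x":-4,"y":53,"z":33.5,"spin":0,"hand":-1},{"x":-4,"y":53,"z":33.5,"spin":0,"hand":-1}]' 25
python3 -c "
from h import *
face(15)"
```

```text
t: 34.6
tcp_pos: [584.8, 215.9, 101.4]
ee_rot: [-1.567, 0.002, -1.7]
wrist_force: [-0.2, 1.0, -3.7]
opening: 0.517
tcp [584.8 215.9 101.4] back z=20.0+0.203*h lean 11.5 deg, top h 29.4, F [-0.2  1.  -3.7] foot back corner raw z 3.0 7
```

```bash
python3 -m pendant '[{"x":0,"y":1,"z":0,"spin":0,"hand":-1},{"x":0,"y":2,"z":0,"spin":0,"hand":-1},{"x":0,"y":2,"z":1,"spin":0,"hand":-1},{"x":0,"y":2,"z":2,"spin":0,"hand":-1},{"x":0,"y":2,"z":2,"spin":0,"hand":-1}]' 25
python3 -c "
from h import *
face(15);profile(yl=18)"
```

```text
t: 35.28
tcp_pos: [587.4, 215.8, 100.7]
ee_rot: [-1.566, 0.002, -1.701]
wrist_force: [-1.7, -1.1, 7.6]
opening: 0.516
tcp [587.4 215.8 100.7] back z=20.4+0.234*h lean 13.2 deg, top h 28.9, F [-1.7 -1.1  7.6] foot back corner raw z 0.7 4
tcp [587.4 215.8 100.7] land bins (tool z:count) 6:10 7:80 8:67 9:132 10:114 11:115 12:121 13:120 14:119 15:117 16:132 17:122 18:120 19:134 20:229 21:108 35:71 36:131 37:131 38:126 39:138 40:131 41:145 42:126 43:144 44:138 45:140 46:163 47:171 53:37 54:137 55:149 56:152 57:151 58:156 59:163 60:161 61:116 81:7 82:207 83:163 84:152 85:152 86:175 87:201 88:158 89:153 90:153 91:50 94:66 95:234 96:166 97:167 98:186 99:186 100:162 101:176 102:200 103:172 104:180 105:181 106:98 107:67 108:335
```

Foot is on the plate and its back at the saddle edge. Open, move forward, regrip.

```bash
python3 -m pendant '[{"x":0,"y":-0.5,"z":0.5,"spin":0,"hand":-1},{"x":0,"y":-0.5,"z":0.5,"spin":0,"hand":0.3},{"x":0,"y":-0.5,"z":0.5,"spin":0,"hand":0.6},{"x":0,"y":-0.5,"z":0.5,"spin":0,"hand":0.6},{"x":0,"y":-0.5,"z":0.5,"spin":0,"hand":0.6}]' 25
python3 -c "
from h import *
face(15)"
```

```text
t: 36.0
tcp_pos: [588.0, 215.7, 101.2]
ee_rot: [-1.565, 0.002, -1.701]
wrist_force: [0.5, -0.9, 0.2]
opening: 0.798
tcp [588.  215.7 101.2] back z=19.8+0.221*h lean 12.4 deg, top h 29.0, F [ 0.5 -0.9  0.2] foot back corner raw z 1.3 5
```

```bash
python3 -m pendant '[{"x":0,"y":0,"z":6,"spin":0,"hand":0.6},{"x":0,"y":0,"z":12,"spin":0,"hand":0.6},{"x":0,"y":0,"z":14,"spin":0,"hand":0.6},{"x":0,"y":0,"z":14,"spin":0,"hand":0.6},{"x":0,"y":0,"z":14,"spin":0,"hand":-1},{"x":0,"y":0,"z":14,"spin":0,"hand":-1},{"x":0,"y":0,"z":14,"spin":0,"hand":-1},{"x":0,"y":0,"z":14,"spin":0,"hand":-1},{"x":0,"y":0,"z":14,"spin":0,"hand":-1},{"x":0,"y":0,"z":14,"spin":0,"hand":-1}]' 40
python3 -c "
from h import *
face(15)"
```

```text
t: 37.3
tcp_pos: [601.7, 214.0, 101.4]
ee_rot: [-1.566, 0.002, -1.701]
wrist_force: [-0.8, -0.3, 2.3]
opening: 0.517
tcp [601.7 214.  101.4] back z=6.0+0.214*h lean 12.1 deg, top h 59.7, F [-0.8 -0.3  2.3] foot back corner raw z -12.0 18
```

```bash
python3 -m pendant '[{"x":0,"y":-12,"z":-1,"spin":0,"hand":-1},{"x":0,"y":-30,"z":-1,"spin":0,"hand":-1},{"x":0,"y":-44,"z":0,"spin":0,"hand":-1},{"x":0,"y":-46,"z":14,"spin":0,"hand":-1},{"x":0,"y":-46,"z":26,"spin":0,"hand":-1},{"x":0,"y":-46,"z":32,"spin":0,"hand":-1},{"x":0,"y":-46,"z":32,"spin":0,"hand":-1},{"x":0,"y":-46,"z":32,"spin":0,"hand":-1}]' 40
python3 -c "
from h import *
face(15); profile(yl=18); profile(yl=45,save='w12.png')"
```

```text
t: 38.35
tcp_pos: [632.7, 209.9, 147.0]
ee_rot: [-1.567, 0.002, -1.7]
wrist_force: [0.0, -0.6, -3.1]
opening: 0.527
tcp [632.7 209.9 147. ] back z=6.1+0.197*h lean 11.2 deg, top h 59.6, F [ 0.  -0.6 -3.1] foot back corner raw z -10.4 8
tcp [632.7 210.  147.2] land bins (tool z:count) -25:17 -10:41 -9:75 -8:74 -7:71 -6:78 -5:70 -4:70 -3:49 31:61 32:98 34:58 35:104 36:66 37:110 38:69 39:101 40:87 41:83 42:103 43:68 44:112 45:110 46:10 49:56 50:64 51:106 52:101 53:72 54:114 55:75 56:99 57:115 58:58 75:59 76:60 77:118 78:119 79:92 80:86 81:120 82:118 83:61 84:119 85:120 86:109 87:11 93:120 94:108 95:81 96:109 97:120 98:117 99:92 100:97 101:115 102:122 103:118 104:69 105:44 106:172
tcp [632.7 210.  147.3] land bins (tool z:count) -36:4 -35:5 -34:6 -33:8 -32:15 -31:15 -30:17 -29:17 -28:23 -27:23 -26:62 -25:133 -10:126 -9:165 -8:191 -7:180 -6:181 -5:200 -4:168 -3:119 9:1 10:1 11:5 12:4 13:8 14:9 15:16 16:19 17:18 18:30 19:47 31:192 32:94 34:147 35:256 36:170 37:259 38:175 39:255 40:206 41:214 42:258 43:167 44:277 45:280 46:16 49:141 50:157 51:271 52:236 53:190 54:284 55:171 56:259 57:270 58:123 59:15 60:9 75:162 76:187 77:294 78:283 79:166 80:291 81:296 82:240 83:204 84:297 85:285 86:194 87:115 92:18 93:309 94:235 95:252 96:298 97:284 98:256 99:237 100:280 101:288 102:282 103:247 104:236 105:43 106:465
```

The foot spans -23.3…-11.5 inside slot4's -24.0…-9.7, so no shift is needed. Lowering 6 mm in.

```bash
python3 -m pendant '[{"x":0,"y":4,"z":0,"spin":0,"hand":-1},{"x":0,"y":7,"z":0,"spin":0,"hand":-1},{"x":0,"y":9,"z":0,"spin":0,"hand":-1},{"x":0,"y":11,"z":0,"spin":0,"hand":-1},{"x":0,"y":12.5,"z":0,"spin":0,"hand":-1},{"x":0,"y":14,"z":0,"spin":0,"hand":-1},{"x":0,"y":14,"z":0,"spin":0,"hand":-1}]' 40
```

```text
t: 39.38
tcp_pos: [633.0, 209.9, 133.3]
ee_rot: [-1.566, 0.002, -1.7]
wrist_force: [0.3, 0.5, -4.3]
opening: 0.519
```

```bash
python3 -m pendant '[{"x":0,"y":-0.5,"z":-3,"spin":0,"hand":-1},{"x":0,"y":-1,"z":-6,"spin":0,"hand":-1},{"x":0,"y":-1,"z":-9,"spin":0,"hand":-1},{"x":0,"y":-1,"z":-12,"spin":0,"hand":-1},{"x":0,"y":-1,"z":-15,"spin":0,"hand":-1},{"x":0,"y":-1,"z":-18,"spin":0,"hand":-1},{"x":0,"y":-1,"z":-18,"spin":0,"hand":-1}]' 25
python3 -c "
from h import *
face(15)"
```

```text
t: 40.25
tcp_pos: [614.9, 212.6, 134.3]
ee_rot: [-1.566, 0.002, -1.7]
wrist_force: [3.3, -0.1, -3.1]
opening: 0.521
tcp [614.9 212.6 134.3] back z=7.1+0.019*h lean 1.1 deg, top h 29.8, F [ 3.3 -0.1 -3.1] foot back corner raw z 5.4 24
```

Lean is 1.1°. A touch more, relax, and lower.

```bash
python3 -m pendant '[{"x":0,"y":0,"z":-1.5,"spin":0,"hand":-1},{"x":0,"y":1,"z":-1.5,"spin":0,"hand":-1},{"x":0,"y":3,"z":-0.5,"spin":0,"hand":-1},{"x":0,"y":5,"z":-0.5,"spin":0,"hand":-1},{"x":0,"y":7,"z":-0.5,"spin":0,"hand":-1},{"x":0,"y":9,"z":-0.5,"spin":0,"hand":-1},{"x":0,"y":11,"z":-0.5,"spin":0,"hand":-1},{"x":0,"y":13,"z":-0.5,"spin":0,"hand":-1},{"x":0,"y":13,"z":-0.5,"spin":0,"hand":-1}]' 25
python3 -c "
from h import *
face(15)"
```

```text
t: 41.42
tcp_pos: [613.9, 212.6, 120.7]
ee_rot: [-1.567, 0.002, -1.7]
wrist_force: [1.5, -0.0, -5.5]
opening: 0.515
tcp [613.9 212.6 120.7] back z=7.1+0.008*h lean 0.5 deg, top h 29.8, F [ 1.5 -0.  -5.5] foot back corner raw z 6.5 22
```

```bash
python3 -m pendant '[{"x":0,"y":2,"z":0.5,"spin":0,"hand":-1},{"x":0,"y":4,"z":0.5,"spin":0,"hand":-1},{"x":0,"y":6,"z":0.5,"spin":0,"hand":-1},{"x":0,"y":7.5,"z":0.5,"spin":0,"hand":-1},{"x":0,"y":8.5,"z":0.5,"spin":0,"hand":-1},{"x":0,"y":9.5,"z":0.5,"spin":0,"hand":-1},{"x":0,"y":10.3,"z":0.5,"spin":0,"hand":-1},{"x":0,"y":10.3,"z":0.5,"spin":0,"hand":-1}]' 25
python3 -c "
from h import *
face(15);top((-20,25))"
```

```text
t: 42.48
tcp_pos: [614.5, 212.6, 110.8]
ee_rot: [-1.567, 0.002, -1.7]
wrist_force: [-1.8, -0.1, -1.6]
opening: 0.521
tcp [614.5 212.6 110.8] back z=7.2+0.009*h lean 0.5 deg, top h 29.8, F [-1.8 -0.1 -1.6] foot back corner raw z 6.4 21
held z pct [126.9 139.6 140.2 140.6] [(126, 351), (128, 395), (130, 382), (132, 387), (134, 408), (136, 447), (138, 1097), (140, 353)]
next finger z pct [132.7 140.1 140.6 140.9] [(126, 172), (128, 191), (130, 211), (132, 213), (134, 231), (136, 235), (138, 1144), (140, 589)]
```

```bash
python3 -m pendant '[{"x":0,"y":0.6,"z":0,"spin":0,"hand":-1},{"x":0,"y":1.2,"z":0,"spin":0,"hand":-1},{"x":0,"y":1.2,"z":0,"spin":0,"hand":-1}]' 25
```

```text
t: 42.95
tcp_pos: [614.7, 212.6, 110.7]
ee_rot: [-1.567, 0.002, -1.7]
wrist_force: [-3.4, -1.4, 7.6]
opening: 0.519
```

Firmly on the floor (12 N, no further descent). Release, rise and back off for a final look.

```bash
python3 -m pendant '[{"x":0,"y":0.3,"z":0,"spin":0,"hand":0.2},{"x":0,"y":0.3,"z":0,"spin":0,"hand":0.6},{"x":0,"y":0.3,"z":0,"spin":0,"hand":0.6},{"x":0,"y":-10,"z":0,"spin":0,"hand":0.6},{"x":0,"y":-40,"z":0,"spin":0,"hand":0.6},{"x":0,"y":-80,"z":0,"spin":0,"hand":0.6},{"x":0,"y":-120,"z":-30,"spin":0,"hand":0.6},{"x":0,"y":-125,"z":-70,"spin":0,"hand":0.6},{"x":0,"y":-125,"z":-80,"spin":0,"hand":0.6},{"x":0,"y":-125,"z":-80,"spin":0,"hand":0.6}]' 25
python3 - <<'E'
from h import *
d=grab('wrist','w13.png'); b=grab('scene'); 
v,u=np.mgrid[0:420,100:460]; uv=np.c_[u.ravel(),v.ravel()]; W=world(d,uv)
ex=np.array([.992,-.125]);ey=np.array([.125,.992]); q=W[:,:2]-[677.7,205.3]; X=q@ex;Y=q@ey
for a in range(-80,90,2):
    k=(X>=a)&(X<a+2)&(W[:,2]>125)&(W[:,2]<150)&(abs(Y)<60)
    if k.sum()>20: print('x',a,'y',np.percentile(Y[k],[1,99]).round(1),'z',np.percentile(W[k,2],98).round(1))
c=b['pixels'][150:270,280:420]
im=np.zeros((420,800,3),np.uint8); im[:,:400]=cv2.resize(d['pixels'],(400,300)).repeat(1,0) if 0 else np.pad(cv2.resize(d['pixels'],(400,300)),((0,120),(0,0),(0,0)))
im[:343,400:]=cv2.resize(c,(400,343),interpolation=cv2.INTER_CUBIC); cv2.imwrite('pics/final.png',im)
print(status.observe()['wrist_force'].round(1))
E
```

```text
t: 44.2
tcp_pos: [534.9, 222.7, 235.8]
ee_rot: [-1.566, 0.002, -1.699]
wrist_force: [0.8, 0.4, 0.9]
opening: 0.805
x -64 y [-23.8  20.6] z 131.3
x -62 y [-23.7  20.5] z 136.8
x -60 y [-23.8  20.5] z 140.7
x -58 y [-23.9  20.5] z 141.0
x -20 y [-31.3  27.3] z 133.7
x -18 y [-31.4  27.4] z 140.6
x -16 y [-31.5  27.3] z 141.4
x -14 y [-30.8  26.6] z 141.4
[ 0.2 -0.2 -0.6]
```

View pics/final.png

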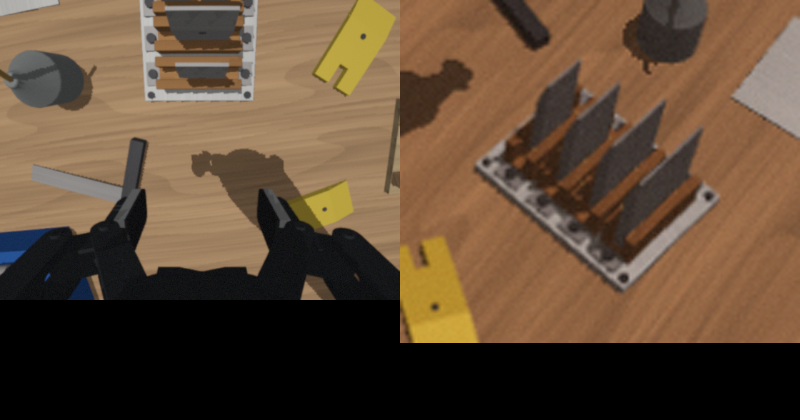

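All four fingers stand upright in the rack, stepping down from back to front. The hand is clear, and the oil can and square look undisturbed. Handing in.

```bash
python3 -c "
from rig import order; print(order.job_done())"
```

```text
the job is handed in; nothing more can be done
None
```

Both loose fingers are back in the rack, standing upright with nose up and bevel to the robot. The 60 mm one is in the slot next to the racked pair, and the 45 mm one is in the front slot. I handed the job in at about 44 s.

**How it was done:** The tool can only point straight down, so I gripped each finger near its nose and tipped it foot-down with brisk lifts. I swung it further upright against a batten. Each finger was then stood on the rack's base plate against the front saddle and regripped centrally. I entered each slot at positions measured by the wrist camera, straightened the finger there and lowered it to the floor.

**Last checks:**
- **Seating:** both tops measured about 141 mm. The 75 mm racked finger read the same from above earlier, against 140 mm nominal. Each finger met the floor with 12–16 N.
- **Upright:** lean while still held was under 1°.
- **Centring:** both are about 2 mm off the rack's midline along the slot.
- **Robot:** wrist force was near zero and the hand was clear.

**What went less well:**
- The 60 mm finger slipped several mm in the pads during the brisk lifts, and about 14 mm further against the batten, which is why I regripped.
- Both fingers rubbed lightly on the slot walls going in, at 5 N or less.
- My wrist-camera positions read about 2–4 mm too far forward in x. I offset this by measuring finger and slot in the same picture.
- I saw the oil can and square unmoved in the last picture, but did not measure them again. The mallet was out of view, and the arm never went near it.

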